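# Sort the inspected bentwood boxes and send off the pass tray

### The arm

A 6-joint arm with a two-finger parallel gripper is mounted at the origin on the work surface. World frame = base frame: x ahead of the robot, y to its left, z up, the work surface at z = 0. Lengths are in mm, angles in degrees, forces in N, time in s.
With the tool pointing down it reaches from about 300 to 850 mm from the base axis. Payload 4.2 kg.
Tool frame: the origin (TCP) lies on the centre line of the jaws, within the pads' length; the fingertips stand 14 mm ahead of it and the grasp point (between the pads) lies 5 mm behind it; z points along the fingers, y is the line along which they close (so a half turn about z gives the same grasp; the last joint's range is limited). The gripper opens to 91 mm and grips with 3 to 60 N. Pads are 32 mm wide; open, the fingers measure 118 mm over their backs; the gripper's body (76 mm by 178 mm) begins 60 mm behind the grasp point.
Start: joints at [62.109, 18.312, 89.639, -0, 72.044, -1.146], TCP at [258.772, 513.497, 227.976] pointing down, gripper open.
Joint ranges: [-177.97, 177.97], [-48.28, 115.42], [12.27, 149.76], [-77.06, 257.06], [2.81, 150.46], [-146.56, 146.56]. Speed limits (degrees/s): [147.25, 147.25, 180, 180, 180, 180].

### API

Orientations are given as [roll, pitch, yaw] about the fixed x, y, z axes, in that order (R = Rz(yaw) Ry(pitch) Rx(roll)).
In Python, from workcell import * gives the robot as it stands. The module is installed in compiled form; this text tells all that it offers.
- The arm moves only by the shell command python3 -m crank 'ROWS' [FORCE]. ROWS is JSON, a list of rows, each an object of numbers: "grip": the finger opening in m, from 0 to 0.0912; "x", "y", "z": the shift along the tool's x, y, z in m; "yaw": the turn about the tool's z in rad. In form: [{"grip": .., "x": .., "y": .., "z": .., "yaw": ..}, ...]. A call has exactly 5 rows; each row is the pose to reach, as a shift and turn from the pose commanded when the call began, along the tool's axes at that moment; what a row does not reach only later rows make up. A row lasts 1/12 s, in which the tool goes at most 41.7 mm and 7.16 degrees, less where a joint would pass 70% of its speed; a pose out of reach is approached as far as the arm can. A call with a gripper value outside its range is refused whole. The fingers move at their own pace and stop on an object; FORCE is the grip in N (left out, the last holds). Time passes only in rows, so rows that repeat a pose let the fingers close, or fill a call up. It gives the time, the measured TCP pose, the force, the opening and the grip force at its end, in the units of the state.
- state(): the state, without advancing time (a new reading comes with each control period).
- grab_frame(name): name is "scene" or "top" or "wrist"; returns the picture (420x560x3 uint8, red, green, blue); there is no depth.
- camera_model(name): a dict with "intrinsics" (3x3 intrinsics, pixels), "distortion" ([k1, k2, p1, p2, k3] as OpenCV has them; the pictures are not rectified), "R" (3x3) and "t" (3): a world point X has camera coordinates R X + t. Camera axes: x right, y down, z forward; pixel columns grow to the right and rows downward; lengths in mm; the calibration is good to about 2 mm. A picture is of the moment at which its call begins: read the wrist's pose just before it. camera_model takes no time and is no camera call; for the wrist camera it gives the pose at the moment of the call.
- job_done(): hands the job in; it is judged then, once.
The state is a dict: "time_s": time; "qpos": joint angles; "qvel": joint speeds; "effort": joint torques, N m; "ee_pos": TCP position; "ee_rot": TCP orientation; "force": force on the tool from outside, world axes, zero at the start; "torque": the same for the moment, N m; "gripper_width": finger opening in mm; "gripper_force": force on a finger pad.
Only numpy, scipy, OpenCV 4.12 (cv2) and the standard library are available. Lean on these libraries where they do the work, as an engineer would, in place of code of your own. Each camera call takes 0.05 s, during which the arm holds its last target. There are 200 camera calls.

### The job

Sort the tagged wooden boxes: green tags into the green-rimmed pass tray, red tags into the red-rimmed reject tray, and yellow tags into whichever tray the yellow marker stands behind, every box upright and flat on the tray's floor. When all of them are sorted, slide the loaded pass tray along the bench, without lifting it, onto the blue-bordered mat in the middle so that it lies wholly on the mat and roughly square with it. Leave the untagged box, the glue bottle and the cork block where they are.

Things in the scene. Friction and masses are not known exactly. Their poses are not given: they have to be found in the camera images.
- green_1: Round lidded bentwood box with green tags on the lid and the handle top. 74 mm across, lid top 36 mm above its underside; bar handle centred on the lid, 44 mm long (along the box's x), 16 mm wide (along y), from 36 to 62 mm above the underside. 130 g, varying. Origin: centre of the underside. Passed.
- green_2: Round lidded bentwood box with green tags on the lid and the handle top. 74 mm across, lid top 36 mm above its underside; bar handle centred on the lid, 44 mm long (along the box's x), 16 mm wide (along y), from 36 to 62 mm above the underside. 130 g, varying. Origin: centre of the underside. Passed. It may be absent (None).
- red_1: Round lidded bentwood box with red tags on the lid and the handle top. 74 mm across, lid top 36 mm above its underside; bar handle centred on the lid, 44 mm long (along the box's x), 16 mm wide (along y), from 36 to 62 mm above the underside. 130 g, varying. Origin: centre of the underside. Rejected. It may be absent (None).
- red_2: Round lidded bentwood box with red tags on the lid and the handle top. 74 mm across, lid top 36 mm above its underside; bar handle centred on the lid, 44 mm long (along the box's x), 16 mm wide (along y), from 36 to 62 mm above the underside. 130 g, varying. Origin: centre of the underside. Rejected. It may be absent (None).
- yellow_1: Round lidded bentwood box with yellow tags on the lid and the handle top. 74 mm across, lid top 36 mm above its underside; bar handle centred on the lid, 44 mm long (along the box's x), 16 mm wide (along y), from 36 to 62 mm above the underside. 130 g, varying. Origin: centre of the underside. Goes in the tray with the yellow marker behind it.
- yellow_2: Round lidded bentwood box with yellow tags on the lid and the handle top. 74 mm across, lid top 36 mm above its underside; bar handle centred on the lid, 44 mm long (along the box's x), 16 mm wide (along y), from 36 to 62 mm above the underside. 130 g, varying. Origin: centre of the underside. Goes in the tray with the yellow marker behind it. It may be absent (None).
- pass_tray: Square shallow wooden tray with a green rim, 202 mm outside, 190 mm inside, 26 mm tall, walls and floor 6 mm thick (floor top 6 mm above the origin). Room for four boxes, two by two. Origin: centre of the underside; x and y along its sides. The pass tray: loose, 0.45 kg, slides when pushed. Starts left or right.
- reject_tray: Square shallow wooden tray with a red rim, 202 mm outside, 190 mm inside, 26 mm tall, walls and floor 6 mm thick (floor top 6 mm above the origin). Room for four boxes, two by two. Origin: centre of the underside; x and y along its sides. The reject tray: screwed down to the bench, on the other side from the pass tray.
- mat: The dispatch mat: flat grey square with a blue border in the middle of the bench, 260 x 260 mm over the border, about 1 mm thick, no obstacle; the boxes start on and around it. Origin: its centre; x and y along its sides.
- yellow_marker: Yellow marker: fixed little stand 92 mm tall with a yellow cap 48 mm across on a dark 60 mm foot. It stands about 20 cm beyond (on the far side of) either the left or the right tray, and tells that this tray takes the yellow boxes today. Origin: centre of the underside.
- glue_bottle: Standing white plastic glue bottle with an orange cap, 52 mm across, 110 mm tall. Bystander. Origin: middle of its underside.
- plain_box: Bystander: a box of the same shape and size as the tagged ones but bare wood, without any tag; not inspected yet, it stays where it is. Origin: middle of its underside.
- sanding_block: Cork sanding block, 60 x 100 x 35 mm. Bystander. Origin: middle of its underside.
There are look-alikes about, which are no part of the job. What is shaped like the red_2 but pink is not meant.

How it is judged:
By the outcome, as a careful person would: the job done as asked, in the order asked, and still so for the second after the job is handed in, with the robot touching nothing.
Of green_2, red_1, red_2, yellow_2 only 3 to 4 are there at a start; the rules pass over those that are not, and their reading is None.
At some moment in a run one of green_1, green_2, red_1, red_2, yellow_1, yellow_2 may be knocked a few centimetres aside while the robot is not near it.
It also fails if it takes over 200 s, if anything falls off the work surface, if the arm or the gripper's body presses on something with over 40 N, if the wrist force passes 120 N, or if a joint passes its speed limit or range.

## Working session

There is one attempt and no reset: what is moved stays moved. The work goes in short steps, Python scripts to look and compute and a shell command to move; the robot and the scene stay as the last step left them, time stands still between calls to the robot, and variables do not carry over. Pictures are saved under pics/ and viewed, at most 14 in all, crops included, and the job is handed in when it is done.

```bash
mkdir -p pics; cat > h.py <<'E'
from workcell import *
import numpy as np, cv2
def save(n,f):
    im=grab_frame(n); cv2.imwrite(f'pics/{f}.png',im[:,:,::-1]); np.save(f'pics/{f}.npy',im); return im
def ray(cm,uv):
    K=np.array(cm['intrinsics']);d=np.array(cm['distortion'])
    p=cv2.undistortPoints(np.array([[uv]],float),K,d)[0,0]
    R=np.array(cm['R']);t=np.array(cm['t'])
    o=-R.T@t; v=R.T@np.array([p[0],p[1],1]); return o,v/np.linalg.norm(v)
def onz(cm,uv,z):
    o,v=ray(cm,uv); return o+v*(z-o[2])/v[2]
def tri(a,b):
    (o1,v1),(o2,v2)=a,b
    A=np.stack([v1,-v2],1); s=np.linalg.lstsq(A,o2-o1,rcond=None)[0]
    p,q=o1+s[0]*v1,o2+s[1]*v2; return (p+q)/2,np.linalg.norm(p-q)
E
python3 - <<'E'
from h import *
a=save('scene','s0');b=save('top','t0');save('wrist','w0')
for n in('scene','top'):
    c=camera_model(n);print(n,-np.array(c['R']).T@np.array(c['t']),np.array(c['intrinsics']).tolist(),c['distortion'])
print(state())
E
```

```text
scene [1121.38170134  344.886964    971.7650583 ] [[499.0336141647792, 0.0, 274.9629147178821], [0.0, 499.0336141647792, 207.39711102708466], [0.0, 0.0, 1.0]] [0.03479931 0.         0.         0.         0.        ]
top [5.40740034e+02 3.28167272e-02 8.99545306e+02] [[427.7663089311246, 0.0, 279.6524235808987], [0.0, 427.7663089311246, 216.64363419114812], [0.0, 0.0, 1.0]] [-0.00383599  0.          0.          0.          0.        ]
{'time_s': 0.15, 'qpos': array([ 6.21077280e+01,  1.83411269e+01,  8.96879833e+01, -1.62305348e-03,
        7.20465751e+01, -1.14650811e+00]), 'qvel': array([ 0.05793082, -0.09669167, -0.15989813,  0.04249242,  0.19606193,
       -0.04436381]), 'effort': array([ 5.36410917e-04, -4.12771618e+01, -2.32154685e+01,  7.26608536e-02,
        4.33003670e-02, -7.09265692e-05]), 'ee_pos': array([258.61239851, 513.15724017, 227.35052182]), 'ee_rot': array([-1.79924299e+02,  2.86653580e-05,  1.53254737e+02]), 'force': array([0.33452851, 0.40758252, 0.06255546]), 'torque': array([-0.00366807, -0.01285616, -0.0063341 ]), 'gripper_force': 0.0, 'gripper_width': 91.3374332584066}
```

View pics/t0.png

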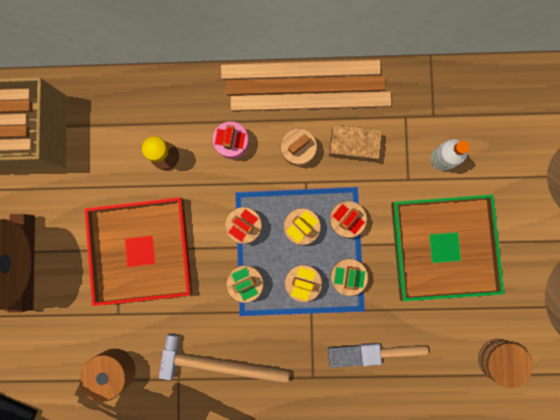

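View pics/s0.png

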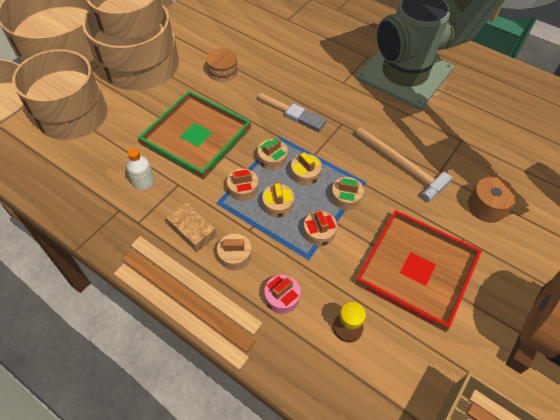

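```bash
python3 - <<'E'
from h import *
t=cv2.imread('pics/t0.png');s=cv2.imread('pics/s0.png')
a=cv2.resize(t[195:310,220:375],None,fx=5,fy=5,interpolation=cv2.INTER_CUBIC)
b=cv2.resize(s[130:250,215:370],None,fx=5,fy=5,interpolation=cv2.INTER_CUBIC)
cv2.imwrite('pics/tc.png',a);cv2.imwrite('pics/sc.png',b)
E
```

```text
(no output)
```

View pics/tc.png

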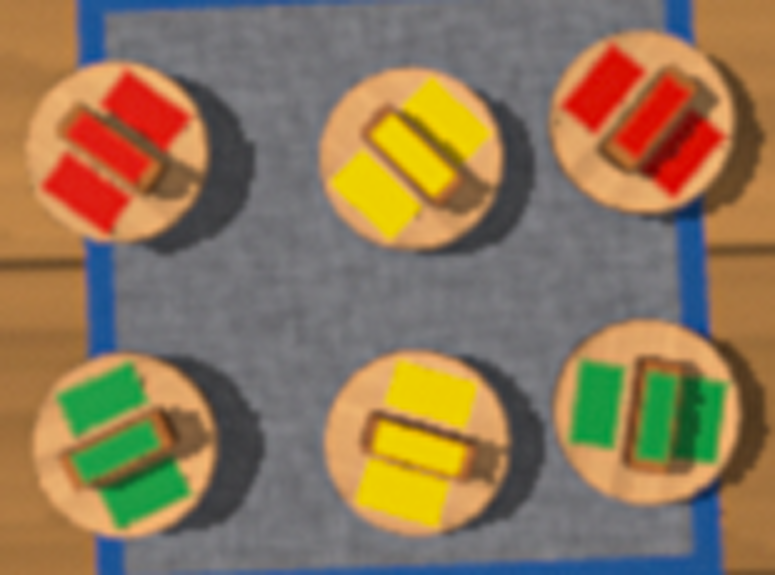

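View pics/w0.png

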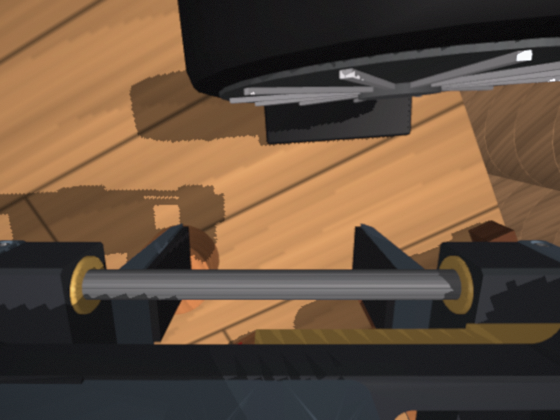

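```bash
cat > seg.py <<'E'
from h import *
def comps(im,col,amin,S=4):
    b=cv2.resize(im,None,fx=S,fy=S,interpolation=cv2.INTER_CUBIC)
    h=cv2.cvtColor(b,cv2.COLOR_RGB2HSV).astype(int);H,Sa,V=h[...,0],h[...,1],h[...,2]
    m={'r':((H<5)|(H>174))&(Sa>200)&(V>120),'g':(H>50)&(H<80)&(Sa>150),'y':(H>24)&(H<35)&(Sa>170)&(V>120),'b':(H>100)&(H<125)&(Sa>150)}[col].astype(np.uint8)
    m=cv2.erode(m,np.ones((3,3)))
    n,l,st,ce=cv2.connectedComponentsWithStats(m)
    out=[]
    for i in range(1,n):
        if st[i,4]>amin:
            c=cv2.findContours((l==i).astype(np.uint8),0,2)[0][0]
            r=cv2.minAreaRect(c)
            out.append((((ce[i]+.5)/S-.5).round(1),st[i,4]//S**2,((cv2.boxPoints(r)+.5)/S-.5).round(1)))
    return out
E
python3 - <<'E'
from seg import *
for n in('t0','s0'):
    im=np.load(f'pics/{n}.npy')
    for c in 'rgyb':
        for o in comps(im,c,200): print(n,c,o[0],o[1],o[2].tolist() if o[1]>300 or n=='t0' else '')
E
```

```text
t0 r [223.4 136. ] 163 [[215.3000030517578, 143.0], [218.39999389648438, 125.69999694824219], [231.60000610351562, 128.10000610351562], [228.5, 145.39999389648438]]
t0 r [240.8 140.2] 57 [[237.1999969482422, 146.6999969482422], [239.89999389648438, 132.6999969482422], [244.3000030517578, 133.60000610351562], [241.60000610351562, 147.60000610351562]]
t0 r [136.9 251.3] 946 [[82.5999984741211, 207.0], [180.5, 197.39999389648438], [190.1999969482422, 295.79998779296875], [92.30000305175781, 305.3999938964844]]
t0 r [340.2 212.3] 108 [[332.6000061035156, 215.60000610351562], [342.1000061035156, 204.10000610351562], [347.8999938964844, 208.89999389648438], [338.3999938964844, 220.39999389648438]]
t0 r [248.6 216.8] 110 [[240.3000030517578, 215.6999969482422], [244.8000030517578, 209.39999389648438], [256.8999938964844, 218.0], [252.3000030517578, 224.39999389648438]]
t0 r [350.  217.9] 67 [[343.20001220703125, 222.39999389648438], [353.0, 210.39999389648438], [356.70001220703125, 213.5], [346.8999938964844, 225.5]]
t0 r [241.3 224.1] 71 [[233.60000610351562, 221.5], [236.39999389648438, 2
[... 4333 characters left out ...]
], [201.89999389648438, 147.8000030517578]]
s0 g [269.7 143.1] 39 
s0 g [222.5 154.6] 19 
s0 g [277.9 154.3] 49 
s0 g [182.7 165. ] 13 
s0 g [349.2 181.5] 45 
s0 g [346.6 195.8] 63 
s0 y [309.9 158.7] 69 
s0 y [299.1 168.6] 66 
s0 y [278.  189.4] 42 
s0 y [286.7 195. ] 74 
s0 y [268.4 197.2] 66 
s0 y [353.5 313.6] 390 [[339.29998779296875, 320.3999938964844], [346.70001220703125, 299.5], [368.0, 307.1000061035156], [360.5, 328.0]]
s0 b [292.5 144.8] 43 
s0 b [335.8 167.9] 62 
s0 b [253.5 164.9] 21 
s0 b [266.1 229.7] 373 [[216.8000030517578, 203.10000610351562], [224.6999969482422, 190.1999969482422], [316.8999938964844, 246.39999389648438], [309.0, 259.29998779296875]]
s0 b [339.  214.3] 30
```

View pics/sc.png

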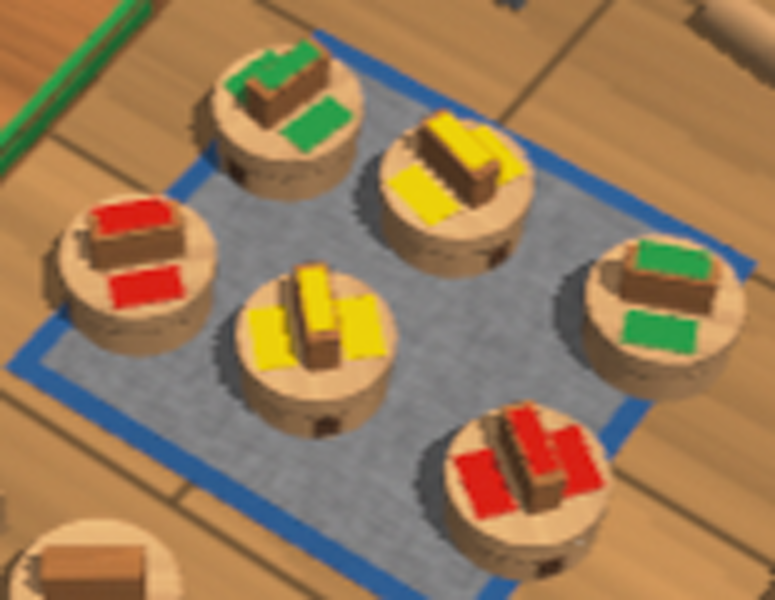

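```bash
python3 - <<'E'
from seg import *
T=camera_model('top');S=camera_model('scene')
D={'gR':((351,278),(273.4,143.4)),'yN':((303.2,284.3),(307,158.4)),'gL':((242.8,284.8),(349.4,181.6)),'yF':((302,225.6),(278,189.7)),'rR':((350,217.9),(241.3,172.9)),'rL':((241.3,224.1),(321.4,218)),'rtray':((139.5,250.9),(417.6,268.4)),'gtray':((444.6,247.2),(195.7,134.2))}
for k,(a,b) in D.items():
    p,e=tri(ray(T,a),ray(S,b)); print(k,p.round(1),round(e,1),onz(T,a,6 if 'tray' in k else 62)[:2].round(1))
im=np.load('pics/t0.npy')
for c in 'rgy':
    for o in comps(im,c,200):
        if 50<o[1]<75 or o[1]>800:
            z=62 if o[1]<75 else 26
            q=np.array([onz(T,u,z)[:2] for u in o[2]]); e=[q[1]-q[0],q[2]-q[1]]; e=max(e,key=np.linalg.norm)
            print(c,q.mean(0).round(1),'yaw',np.degrees(np.arctan2(e[1],e[0])).round(1),np.linalg.norm(q[1]-q[0]).round(),np.linalg.norm(q[2]-q[1]).round())
for n,u in(('matcorner',[(235.6,194),(357,188),(363.5,311),(240,316.5)]),):
    q=np.array([onz(T,x,1)[:2] for x in u]);print(q.round(),q.mean(0))
    e=q[1]-q[0];print(np.degrees(np.arctan2(e[1],e[0])))
for n,u in (('cork',(356,143)),('plain',(299,148)),('pink',(231,140)),('glue',(450,158))): print(n,onz(T,u,36)[:2].round())
E
```

```text
gR [ 476.6 -115.5   60. ] 0.1 [ 476.7 -115.2]
yN [466.8 -23.5  61. ] 2.4 [466.3 -22.5]
gL [468.5  93.4  65.5] 2.8 [467.5  95. ]
yF [581.2 -24.3  61.9] 3.3 [580.3 -22.9]
rR [ 594.2 -118.4   64. ] 3.8 [ 593.3 -117. ]
rL [586.5  95.   62.4] 2.7 [585.8  96.2]
rtray [537.9 316.3   6.7] 3.1 [537.1 317.9]
gtray [ 532.7 -318.8    6.6] 3.3 [ 531.9 -317.5]
r [753.4  94.9] yaw -11.6 29.0 9.0
r [537.1 317.6] yaw -85.7 205.0 203.0
r [ 593.2 -116.9] yaw -40.7 30.0 9.0
r [585.9  96.1] yaw -127.0 10.0 31.0
g [ 531.7 -316.1] yaw -86.7 209.0 200.0
g [ 476.8 -115.4] yaw -10.0 30.0 8.0
g [467.4  95. ] yaw -64.5 29.0 8.0
y [580.4 -23. ] yaw -136.1 9.0 31.0
y [466.3 -22.7] yaw -107.7 9.0 31.0
[[ 653.  114.]
 [ 660. -142.]
 [ 404. -147.]
 [ 397.  109.]] [528.51703329 -16.57178551]
-88.51348107091587
cork [ 748. -138.]
plain [740. -21.]
pink [761. 118.]
glue [ 712. -326.]
```

```bash
cat > plan.py <<'E'
from seg import *
def tray(im,c):   # centre and yaw from the rim component (z 26)
    T=camera_model('top'); o=max(comps(im,c,3000),key=lambda o:np.prod(cv2.minAreaRect(o[2].astype(np.float32))[1]))
    q=np.array([onz(T,u,26)[:2] for u in o[2]])
    e=q[1]-q[0]; return q.mean(0),(np.degrees(np.arctan2(e[1],e[0]))+45)%90-45
def find(c,guess,f='now'):
    T=camera_model('top'); im=save('top',f); L=[]
    for o in comps(im,c,500):
        if 35<o[1]<76:
            q=np.array([onz(T,u,62)[:2] for u in o[2]]); e=max([q[1]-q[0],q[2]-q[1]],key=np.linalg.norm)
            L.append((np.linalg.norm(q.mean(0)-guess),q.mean(0).round(1),np.degrees(np.arctan2(e[1],e[0])).round(1)%180,o[1]))
    return sorted(L,key=lambda l:l[0])[:2]
def go(*wps):     # waypoints (x,y,z,yaw) from the measured pose -> shifts per call
    s=state(); p=np.array(s['ee_pos']);y=s['ee_rot'][2]
    for w in wps:
        d=np.array(w[:3])-p; dy=(w[3]-y+180)%360-180
        n=int(max(1,np.ceil(np.linalg.norm(d)/190),np.ceil(abs(dy)/33)))
        for i in range(n):
            c,sn=np.cos(np.radians(y)),np.sin(np.radians(y)); k=d/n
            print(w,'call',[round(v,4) for v in ((c*k[0]+sn*k[1])/1e3,(sn*k[0]-c*k[1])/1e3,-k[2]/1e3)],'yaw',round(-np.radians(dy/n),3))
            y+=dy/n
        p=np.array(w[:3],float)
E
python3 - <<'E'
from plan import *
im=np.load('pics/t0.npy');print(tray(im,'r'),tray(im,'g'))
b=find('g',(476,-115));print(b)
x,y=b[0][1];go((x,y-.5,150,b[0][2]),(x,y-.5,54,b[0][2]))
E
```

```text
(array([537.12491359, 317.6141079 ]), np.float64(4.253551321682664)) (array([ 531.67118867, -316.05884122]), np.float64(3.265141485998811))
[(np.float64(0.9494588749843317), array([ 476.8, -115.5]), np.float64(170.0), np.int32(63)), (np.float64(210.14386615455777), array([467.4,  95. ]), np.float64(115.0), np.int32(58))]
(np.float64(476.8), np.float64(-116.0), 150, np.float64(170.0)) call [np.float64(-0.1195), np.float64(-0.1159), np.float64(0.0194)] yaw -0.073
(np.float64(476.8), np.float64(-116.0), 150, np.float64(170.0)) call [np.float64(-0.1107), np.float64(-0.1243), np.float64(0.0194)] yaw -0.073
(np.float64(476.8), np.float64(-116.0), 150, np.float64(170.0)) call [np.float64(-0.1014), np.float64(-0.1321), np.float64(0.0194)] yaw -0.073
(np.float64(476.8), np.float64(-116.0), 150, np.float64(170.0)) call [np.float64(-0.0914), np.float64(-0.1391), np.float64(0.0194)] yaw -0.073
(np.float64(476.8), np.float64(-116.0), 54, np.float64(170.0)) call [np.float64(0.0), np.float64(0.0), np.float64(0.096)] yaw -0.0
```

```bash

python3 -m crank '[{"grip":0.045,"x":-0.03,"y":-0.029,"z":0.005,"yaw":-0.02},{"grip":0.045,"x":-0.06,"y":-0.058,"z":0.01,"yaw":-0.04},{"grip":0.045,"x":-0.09,"y":-0.087,"z":0.015,"yaw":-0.06},{"grip":0.045,"x":-0.12,"y":-0.116,"z":0.019,"yaw":-0.073},{"grip":0.045,"x":-0.12,"y":-0.116,"z":0.019,"yaw":-0.073}]'
python3 -m crank '[{"grip":0.045,"x":-0.111,"y":-0.124,"z":0.019,"yaw":-0.073},{"grip":0.045,"x":-0.111,"y":-0.124,"z":0.019,"yaw":-0.073},{"grip":0.045,"x":-0.111,"y":-0.124,"z":0.019,"yaw":-0.073},{"grip":0.045,"x":-0.111,"y":-0.124,"z":0.019,"yaw":-0.073},{"grip":0.045,"x":-0.111,"y":-0.124,"z":0.019,"yaw":-0.073}]'
python3 -m crank '[{"grip":0.045,"x":-0.101,"y":-0.132,"z":0.019,"yaw":-0.073},{"grip":0.045,"x":-0.101,"y":-0.132,"z":0.019,"yaw":-0.073},{"grip":0.045,"x":-0.101,"y":-0.132,"z":0.019,"yaw":-0.073},{"grip":0.045,"x":-0.101,"y":-0.132,"z":0.019,"yaw":-0.073},{"grip":0.045,"x":-0.101,"y":-0.132,"z":0.019,"yaw":-0.073}]'
python3 -m crank '[{"grip":0.045,"x":-0.091,"y":-0.139,"z":0.019,"yaw":-0.073},{"grip":0.045,"x":-0.091,"y":-0.139,"z":0.019,"yaw":-0.073},{"grip":0.045,"x":-0.091,"y":-0.139,"z":0.019,"yaw":-0.073},{"grip":0.045,"x":-0.091,"y":-0.139,"z":0.019,"yaw":-0.073},{"grip":0.045,"x":-0.091,"y":-0.139,"z":0.019,"yaw":-0.073}]'
python3 - <<'E'
from plan import *
print(state()['ee_pos'],state()['ee_rot'],state()['qvel'])
go((476.8,-116,54,170))
save('wrist','w1')
E
```

```text
time_s: 0.62
ee_pos: [314.0, 349.5, 208.0]
ee_rot: [-179.7, 0.0, 157.2]
force: [-0.2, -0.5, 0.1]
gripper_width: 61.1
gripper_force: 0.0
time_s: 1.03
ee_pos: [369.5, 193.3, 189.2]
ee_rot: [-179.8, 0.0, 161.2]
force: [-0.4, -0.2, 0.3]
gripper_width: 45.2
gripper_force: 0.0
time_s: 1.45
ee_pos: [424.8, 36.7, 170.5]
ee_rot: [-179.9, 0.1, 165.4]
force: [0.1, 0.8, -0.5]
gripper_width: 44.9
gripper_force: 0.0
time_s: 1.87
ee_pos: [479.9, -120.2, 151.4]
ee_rot: [-179.9, 0.2, 169.7]
force: [0.2, 0.1, 0.8]
gripper_width: 45.2
gripper_force: 0.0
[ 479.88184911 -120.20287315  151.36367593] [-1.79874881e+02  1.55318531e-01  1.69712774e+02] [ 3.88187871 -2.11300317  3.03480681  4.11465965  3.23572531  3.91595936]
(476.8, -116, 54, 170) call [np.float64(0.0038), np.float64(0.0036), np.float64(0.0974)] yaw -0.005
```

View pics/w1.png

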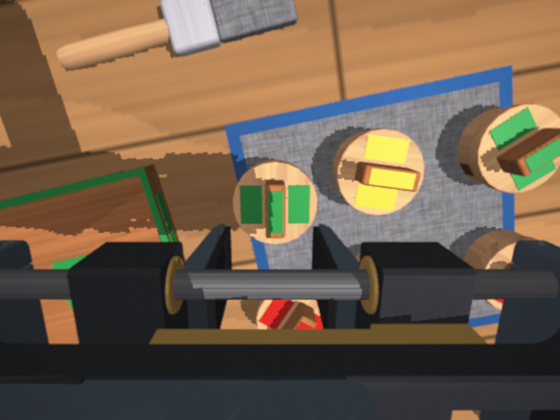

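```bash

python3 -m crank '[{"grip":0.045,"x":0.0,"y":0.0,"z":0.03,"yaw":0},{"grip":0.045,"x":0.0,"y":0.0,"z":0.05,"yaw":0},{"grip":0.045,"x":0.0,"y":0.0,"z":0.05,"yaw":0},{"grip":0.045,"x":0.0,"y":0.0,"z":0.05,"yaw":0},{"grip":0.045,"x":0.0,"y":0.0,"z":0.05,"yaw":0}]'
python3 - <<'E'
from plan import *
go((476.8,-116,54,170))
E
```

```text
time_s: 2.33
ee_pos: [477.8, -114.4, 103.0]
ee_rot: [180.0, 0.1, 170.1]
force: [0.0, 0.0, 0.1]
gripper_width: 45.1
gripper_force: 0.0
(476.8, -116, 54, 170) call [np.float64(0.0007), np.float64(-0.0017), np.float64(0.049)] yaw 0.001
```

```bash

python3 -m crank '[{"grip":0.045,"x":0.001,"y":-0.002,"z":0.03,"yaw":0},{"grip":0.045,"x":0.001,"y":-0.002,"z":0.049,"yaw":0},{"grip":0.045,"x":0.001,"y":-0.002,"z":0.049,"yaw":0},{"grip":0.045,"x":0.001,"y":-0.002,"z":0.049,"yaw":0},{"grip":0.045,"x":0.001,"y":-0.002,"z":0.049,"yaw":0}]' 25
python3 -m crank '[{"grip":0.005,"x":0,"y":0,"z":0,"yaw":0},{"grip":0.005,"x":0,"y":0,"z":0,"yaw":0},{"grip":0.005,"x":0,"y":0,"z":0,"yaw":0},{"grip":0.005,"x":0,"y":0,"z":0,"yaw":0},{"grip":0.005,"x":0,"y":0,"z":0,"yaw":0}]' 25
python3 -m crank '[{"grip":0.005,"x":0,"y":0,"z":-0.01,"yaw":0},{"grip":0.005,"x":0,"y":0,"z":-0.04,"yaw":0},{"grip":0.005,"x":0,"y":0,"z":-0.07,"yaw":0},{"grip":0.005,"x":0,"y":0,"z":-0.1,"yaw":0},{"grip":0.005,"x":0,"y":0,"z":-0.1,"yaw":0}]'
python3 - <<'E'
from plan import *
go((582,-361,150,170),(582,-361,61,170))
E
```

```text
time_s: 2.75
ee_pos: [477.1, -117.2, 54.7]
ee_rot: [-180.0, 0.2, 170.0]
force: [0.2, -0.4, 0.3]
gripper_width: 45.0
gripper_force: 0.0
time_s: 3.17
ee_pos: [475.9, -117.2, 53.3]
ee_rot: [180.0, 0.0, 170.0]
force: [0.5, 0.2, 3.2]
gripper_width: 16.1
gripper_force: 25.0
time_s: 3.58
ee_pos: [479.0, -118.1, 158.2]
ee_rot: [-179.9, 0.6, 170.0]
force: [0.1, -0.2, -1.3]
gripper_width: 15.9
gripper_force: 25.0
(582, -361, 150, 170) call [np.float64(-0.0718), np.float64(-0.1106), np.float64(0.0041)] yaw -0.0
(582, -361, 150, 170) call [np.float64(-0.0718), np.float64(-0.1106), np.float64(0.0041)] yaw -0.0
(582, -361, 61, 170) call [np.float64(0.0), np.float64(0.0), np.float64(0.089)] yaw -0.0
```

```bash

python3 -m crank '[{"grip":0.005,"x":-0.02,"y":-0.03,"z":0,"yaw":0},{"grip":0.005,"x":-0.04,"y":-0.06,"z":0,"yaw":0},{"grip":0.005,"x":-0.06,"y":-0.09,"z":0,"yaw":0},{"grip":0.005,"x":-0.08,"y":-0.12,"z":0,"yaw":0},{"grip":0.005,"x":-0.1,"y":-0.15,"z":0,"yaw":0}]'
python3 -m crank '[{"grip":0.005,"x":-0.02,"y":-0.03,"z":0,"yaw":0},{"grip":0.005,"x":-0.035,"y":-0.055,"z":0,"yaw":0},{"grip":0.005,"x":-0.044,"y":-0.071,"z":0,"yaw":0},{"grip":0.005,"x":-0.044,"y":-0.071,"z":0,"yaw":0},{"grip":0.005,"x":-0.044,"y":-0.071,"z":0,"yaw":0}]'
python3 -m crank '[{"grip":0.005,"x":0,"y":0,"z":0.02,"yaw":0},{"grip":0.005,"x":0,"y":0,"z":0.04,"yaw":0},{"grip":0.005,"x":0,"y":0,"z":0.05,"yaw":0},{"grip":0.005,"x":0,"y":0,"z":0.05,"yaw":0},{"grip":0.005,"x":0,"y":0,"z":0.05,"yaw":0}]'
python3 - <<'E'
from plan import *
go((582,-361,60.5,170))
im=save('top','p1')
E
```

```text
time_s: 4.0
ee_pos: [547.9, -283.6, 151.7]
ee_rot: [180.0, -0.1, 170.0]
force: [0.3, 0.7, -1.0]
gripper_width: 15.9
gripper_force: 25.0
time_s: 4.42
ee_pos: [578.4, -360.1, 151.0]
ee_rot: [179.9, -0.2, 169.9]
force: [-0.0, 0.4, -2.2]
gripper_width: 15.9
gripper_force: 25.0
time_s: 4.83
ee_pos: [578.7, -358.8, 102.6]
ee_rot: [180.0, -0.1, 170.0]
force: [0.6, -0.8, -1.2]
gripper_width: 15.7
gripper_force: 25.0
(582, -361, 60.5, 170) call [np.float64(-0.0036), np.float64(-0.0016), np.float64(0.0421)] yaw 0.001
```

```bash

python3 -m crank '[{"grip":0.005,"x":-0.003,"y":-0.002,"z":0.015,"yaw":0},{"grip":0.005,"x":-0.003,"y":-0.002,"z":0.03,"yaw":0},{"grip":0.005,"x":-0.003,"y":-0.002,"z":0.041,"yaw":0},{"grip":0.005,"x":-0.003,"y":-0.002,"z":0.041,"yaw":0},{"grip":0.005,"x":-0.003,"y":-0.002,"z":0.041,"yaw":0}]'
python3 -m crank '[{"grip":0.04,"x":0,"y":0,"z":0,"yaw":0},{"grip":0.04,"x":0,"y":0,"z":0,"yaw":0},{"grip":0.04,"x":0,"y":0,"z":0,"yaw":0},{"grip":0.04,"x":0,"y":0,"z":-0.02,"yaw":0},{"grip":0.04,"x":0,"y":0,"z":-0.04,"yaw":0}]'
python3 -m crank '[{"grip":0.045,"x":0,"y":0,"z":-0.03,"yaw":0},{"grip":0.045,"x":0,"y":0,"z":-0.05,"yaw":0},{"grip":0.045,"x":0,"y":0,"z":-0.05,"yaw":0},{"grip":0.045,"x":0,"y":0,"z":-0.05,"yaw":0},{"grip":0.045,"x":0,"y":0,"z":-0.05,"yaw":0}]'
python3 - <<'E'
from plan import *
b=find('r',(593,-117));print(b)
x,y=b[0][1];go((x,y-.5,110,b[0][2]),(x,y-.5,54,b[0][2]))
E
```

```text
time_s: 5.3
ee_pos: [581.7, -362.2, 62.2]
ee_rot: [180.0, -0.0, 170.0]
force: [0.1, 0.3, -1.5]
gripper_width: 15.9
gripper_force: 25.0
time_s: 5.72
ee_pos: [581.1, -362.0, 101.8]
ee_rot: [179.9, -0.1, 170.0]
force: [0.6, 0.1, -0.0]
gripper_width: 39.8
gripper_force: 0.0
time_s: 6.13
ee_pos: [581.1, -362.0, 151.3]
ee_rot: [180.0, -0.1, 170.0]
force: [-0.1, 0.1, -0.0]
gripper_width: 45.0
gripper_force: 0.0
[(np.float64(0.4524750390850717), array([ 593.4, -116.9]), np.float64(139.4), np.int32(66)), (np.float64(213.2207264359245), array([586. ,  96.1]), np.float64(53.099999999999994), np.int32(71))]
(np.float64(593.4), np.float64(-117.4), 110, np.float64(139.4)) call [np.float64(0.0151), np.float64(0.1214), np.float64(0.0203)] yaw 0.267
(np.float64(593.4), np.float64(-117.4), 110, np.float64(139.4)) call [np.float64(0.0466), np.float64(0.1132), np.float64(0.0203)] yaw 0.267
(np.float64(593.4), np.float64(-117.4), 54, np.float64(139.4)) call [np.float64(0.0), np.float64(0.0), np.float64(0.056)] yaw -0.0
```

```bash

python3 -m crank '[{"grip":0.045,"x":0.005,"y":0.03,"z":0.005,"yaw":0.07},{"grip":0.045,"x":0.008,"y":0.06,"z":0.01,"yaw":0.14},{"grip":0.045,"x":0.012,"y":0.09,"z":0.015,"yaw":0.2},{"grip":0.045,"x":0.015,"y":0.121,"z":0.02,"yaw":0.267},{"grip":0.045,"x":0.015,"y":0.121,"z":0.02,"yaw":0.267}]'
python3 -m crank '[{"grip":0.045,"x":0.015,"y":0.03,"z":0.005,"yaw":0.08},{"grip":0.045,"x":0.03,"y":0.07,"z":0.01,"yaw":0.17},{"grip":0.045,"x":0.047,"y":0.113,"z":0.02,"yaw":0.267},{"grip":0.045,"x":0.047,"y":0.113,"z":0.02,"yaw":0.267},{"grip":0.045,"x":0.047,"y":0.113,"z":0.02,"yaw":0.267}]'
python3 -m crank '[{"grip":0.045,"x":0,"y":0,"z":0,"yaw":0},{"grip":0.045,"x":0,"y":0,"z":0,"yaw":0},{"grip":0.045,"x":0,"y":0,"z":0,"yaw":0},{"grip":0.045,"x":0,"y":0,"z":0,"yaw":0},{"grip":0.045,"x":0,"y":0,"z":0,"yaw":0}]'
python3 - <<'E'
from plan import *
go((593.4,-117.4,54,139.4))
E
```

```text
time_s: 6.6
ee_pos: [586.4, -234.8, 129.2]
ee_rot: [179.9, -0.4, 154.8]
force: [-0.9, -0.9, -0.9]
gripper_width: 45.3
gripper_force: 0.0
time_s: 7.02
ee_pos: [592.8, -116.0, 110.1]
ee_rot: [-179.9, -0.2, 139.7]
force: [0.4, -0.4, 0.8]
gripper_width: 45.0
gripper_force: 0.0
time_s: 7.43
ee_pos: [593.8, -119.5, 112.1]
ee_rot: [180.0, 0.0, 139.3]
force: [0.6, -0.1, -0.7]
gripper_width: 45.1
gripper_force: 0.0
(593.4, -117.4, 54, 139.4) call [np.float64(0.0016), np.float64(0.0013), np.float64(0.0581)] yaw -0.002
```

```bash

python3 -m crank '[{"grip":0.045,"x":0.001,"y":0.001,"z":0.03,"yaw":0},{"grip":0.045,"x":0.001,"y":0.001,"z":0.057,"yaw":0},{"grip":0.045,"x":0.001,"y":0.001,"z":0.057,"yaw":0},{"grip":0.045,"x":0.001,"y":0.001,"z":0.057,"yaw":0},{"grip":0.005,"x":0.001,"y":0.001,"z":0.057,"yaw":0}]' 25
python3 -m crank '[{"grip":0.005,"x":0,"y":0,"z":0,"yaw":0},{"grip":0.005,"x":0,"y":0,"z":0,"yaw":0},{"grip":0.005,"x":0,"y":0,"z":0,"yaw":0},{"grip":0.005,"x":0,"y":0,"z":0,"yaw":0},{"grip":0.005,"x":0,"y":0,"z":0,"yaw":0}]' 25
python3 -m crank '[{"grip":0.005,"x":0,"y":0,"z":-0.01,"yaw":0},{"grip":0.005,"x":0,"y":0,"z":-0.04,"yaw":0},{"grip":0.005,"x":0,"y":0,"z":-0.07,"yaw":0},{"grip":0.005,"x":0,"y":0,"z":-0.1,"yaw":0},{"grip":0.005,"x":0,"y":0,"z":-0.1,"yaw":0}]'
python3 - <<'E'
from plan import *
go((579,367,152,139.4),(579,367,60.5,139.4))
E
```

```text
time_s: 7.85
ee_pos: [594.0, -117.3, 55.9]
ee_rot: [180.0, 0.0, 139.4]
force: [-0.5, 0.4, 0.6]
gripper_width: 40.8
gripper_force: 0.0
time_s: 8.27
ee_pos: [593.9, -117.0, 55.7]
ee_rot: [180.0, 0.1, 139.4]
force: [-1.5, 0.1, 3.1]
gripper_width: 16.0
gripper_force: 25.0
time_s: 8.68
ee_pos: [597.2, -117.6, 161.9]
ee_rot: [179.7, 0.6, 139.4]
force: [1.4, -0.5, -0.5]
gripper_width: 16.0
gripper_force: 25.0
(579, 367, 152, 139.4) call [np.float64(0.1097), np.float64(0.1187), np.float64(0.0033)] yaw -0.0
(579, 367, 152, 139.4) call [np.float64(0.1097), np.float64(0.1187), np.float64(0.0033)] yaw -0.0
(579, 367, 152, 139.4) call [np.float64(0.1097), np.float64(0.1187), np.float64(0.0033)] yaw -0.0
(579, 367, 60.5, 139.4) call [np.float64(0.0), np.float64(0.0), np.float64(0.0915)] yaw -0.0
```

```bash

python3 -m crank '[{"grip":0.005,"x":0.02,"y":0.022,"z":0,"yaw":0},{"grip":0.005,"x":0.045,"y":0.049,"z":0,"yaw":0},{"grip":0.005,"x":0.07,"y":0.076,"z":0,"yaw":0},{"grip":0.005,"x":0.095,"y":0.104,"z":0,"yaw":0},{"grip":0.005,"x":0.12,"y":0.131,"z":0,"yaw":0}]'
python3 -m crank '[{"grip":0.005,"x":0.025,"y":0.027,"z":0,"yaw":0},{"grip":0.005,"x":0.05,"y":0.055,"z":0,"yaw":0},{"grip":0.005,"x":0.075,"y":0.082,"z":0,"yaw":0},{"grip":0.005,"x":0.1,"y":0.11,"z":0,"yaw":0},{"grip":0.005,"x":0.12,"y":0.131,"z":0,"yaw":0}]'
python3 -m crank '[{"grip":0.005,"x":0.025,"y":0.027,"z":0,"yaw":0},{"grip":0.005,"x":0.05,"y":0.055,"z":0,"yaw":0},{"grip":0.005,"x":0.075,"y":0.082,"z":0,"yaw":0},{"grip":0.005,"x":0.087,"y":0.096,"z":0,"yaw":0},{"grip":0.005,"x":0.087,"y":0.096,"z":0,"yaw":0}]'
python3 -m crank '[{"grip":0.005,"x":0,"y":0,"z":0.02,"yaw":0},{"grip":0.005,"x":0,"y":0,"z":0.04,"yaw":0},{"grip":0.005,"x":0,"y":0,"z":0.05,"yaw":0},{"grip":0.005,"x":0,"y":0,"z":0.05,"yaw":0},{"grip":0.005,"x":0,"y":0,"z":0.05,"yaw":0}]'
python3 - <<'E'
from plan import *
go((579,367,62,139.4))
E
```

```text
time_s: 9.1
ee_pos: [587.2, 62.3, 154.8]
ee_rot: [-180.0, -0.0, 139.4]
force: [0.7, -0.1, -0.1]
gripper_width: 15.5
gripper_force: 25.0
time_s: 9.52
ee_pos: [581.3, 241.1, 154.7]
ee_rot: [180.0, -0.1, 139.5]
force: [0.0, 0.2, -1.1]
gripper_width: 15.8
gripper_force: 25.0
time_s: 9.93
ee_pos: [577.4, 372.3, 154.1]
ee_rot: [179.9, -0.1, 139.6]
force: [0.5, -1.0, -3.3]
gripper_width: 15.8
gripper_force: 25.0
time_s: 10.35
ee_pos: [578.3, 367.0, 104.6]
ee_rot: [-179.9, -0.0, 139.4]
force: [-0.2, 1.1, -1.0]
gripper_width: 15.6
gripper_force: 25.0
(579, 367, 62, 139.4) call [np.float64(-0.0005), np.float64(0.0005), np.float64(0.0426)] yaw -0.001
```

```bash

python3 -m crank '[{"grip":0.005,"x":0,"y":0,"z":0.015,"yaw":0},{"grip":0.005,"x":0,"y":0,"z":0.03,"yaw":0},{"grip":0.005,"x":0,"y":0,"z":0.042,"yaw":0},{"grip":0.005,"x":0,"y":0,"z":0.043,"yaw":0},{"grip":0.005,"x":0,"y":0,"z":0.043,"yaw":0}]'
python3 -m crank '[{"grip":0.04,"x":0,"y":0,"z":0,"yaw":0},{"grip":0.04,"x":0,"y":0,"z":0,"yaw":0},{"grip":0.04,"x":0,"y":0,"z":0,"yaw":0},{"grip":0.04,"x":0,"y":0,"z":-0.02,"yaw":0},{"grip":0.04,"x":0,"y":0,"z":-0.04,"yaw":0}]'
python3 -m crank '[{"grip":0.045,"x":0,"y":0,"z":-0.03,"yaw":0},{"grip":0.045,"x":0,"y":0,"z":-0.05,"yaw":0},{"grip":0.045,"x":0,"y":0,"z":-0.05,"yaw":0},{"grip":0.045,"x":0,"y":0,"z":-0.05,"yaw":0},{"grip":0.045,"x":0,"y":0,"z":-0.05,"yaw":0}]'
python3 - <<'E'
from plan import *
b=find('g',(467,95));print(b)
x,y=b[0][1];go((x+.5,y-.8,110,b[0][2]),(x,y-.8,54.5,b[0][2]))
E
```

```text
time_s: 10.77
ee_pos: [578.7, 367.6, 62.3]
ee_rot: [180.0, 0.0, 139.4]
force: [0.6, -0.3, -1.6]
gripper_width: 15.8
gripper_force: 25.0
time_s: 11.18
ee_pos: [577.7, 367.3, 101.6]
ee_rot: [-179.9, -0.0, 139.4]
force: [0.1, 0.4, 0.1]
gripper_width: 39.7
gripper_force: 0.0
time_s: 11.6
ee_pos: [577.9, 367.4, 151.2]
ee_rot: [-179.9, -0.0, 139.4]
force: [0.8, -1.1, 0.1]
gripper_width: 45.1
gripper_force: 0.0
[(np.float64(0.46507367465250715), array([467.4,  94.9]), np.float64(114.8), np.int32(57))]
(np.float64(467.9), np.float64(94.10000000000001), 110, np.float64(114.8)) call [np.float64(-0.0472), np.float64(-0.1394), np.float64(0.0203)] yaw 0.215
(np.float64(467.9), np.float64(94.10000000000001), 110, np.float64(114.8)) call [np.float64(-0.0758), np.float64(-0.1261), np.float64(0.0203)] yaw 0.215
(np.float64(467.4), np.float64(94.10000000000001), 54.5, np.float64(114.8)) call [np.float64(0.0002), np.float64(-0.0005), np.float64(0.0555)] yaw -0.0
```

```bash

python3 -m crank '[{"grip":0.045,"x":-0.01,"y":-0.03,"z":0.005,"yaw":0.05},{"grip":0.045,"x":-0.02,"y":-0.065,"z":0.01,"yaw":0.1},{"grip":0.045,"x":-0.035,"y":-0.1,"z":0.015,"yaw":0.15},{"grip":0.045,"x":-0.047,"y":-0.139,"z":0.02,"yaw":0.215},{"grip":0.045,"x":-0.047,"y":-0.139,"z":0.02,"yaw":0.215}]'
python3 -m crank '[{"grip":0.045,"x":-0.02,"y":-0.035,"z":0.005,"yaw":0.07},{"grip":0.045,"x":-0.04,"y":-0.07,"z":0.01,"yaw":0.14},{"grip":0.045,"x":-0.06,"y":-0.1,"z":0.02,"yaw":0.215},{"grip":0.045,"x":-0.076,"y":-0.126,"z":0.02,"yaw":0.215},{"grip":0.045,"x":-0.076,"y":-0.126,"z":0.02,"yaw":0.215}]'
python3 -m crank '[{"grip":0.045,"x":0,"y":0,"z":0,"yaw":0},{"grip":0.045,"x":0,"y":0,"z":0,"yaw":0},{"grip":0.045,"x":0,"y":0,"z":0.02,"yaw":0},{"grip":0.045,"x":0,"y":0,"z":0.04,"yaw":0},{"grip":0.045,"x":0,"y":0,"z":0.055,"yaw":0}]'
python3 -m crank '[{"grip":0.045,"x":0,"y":0,"z":0,"yaw":0},{"grip":0.045,"x":0,"y":0,"z":0,"yaw":0},{"grip":0.005,"x":0,"y":0,"z":0,"yaw":0},{"grip":0.005,"x":0,"y":0,"z":0,"yaw":0},{"grip":0.005,"x":0,"y":0,"z":0,"yaw":0}]' 25
python3 -m crank '[{"grip":0.005,"x":0,"y":0,"z":0,"yaw":0},{"grip":0.005,"x":0,"y":0,"z":0,"yaw":0},{"grip":0.005,"x":0,"y":0,"z":0,"yaw":0},{"grip":0.005,"x":0,"y":0,"z":0,"yaw":0},{"grip":0.005,"x":0,"y":0,"z":0,"yaw":0}]' 25
python3 - <<'E'
from plan import *
go((469,94,154,114.8),(490,-368,154,114.8))
E
```

```text
time_s: 12.07
ee_pos: [517.1, 224.8, 128.5]
ee_rot: [-179.2, -0.1, 126.8]
force: [-1.1, -1.0, -0.2]
gripper_width: 45.2
gripper_force: 0.0
time_s: 12.48
ee_pos: [464.5, 91.0, 110.0]
ee_rot: [-179.5, -0.0, 114.6]
force: [-1.2, 0.3, 0.6]
gripper_width: 45.0
gripper_force: 0.0
time_s: 12.9
ee_pos: [469.4, 96.3, 55.7]
ee_rot: [180.0, -0.0, 114.9]
force: [-0.7, -1.0, -0.2]
gripper_width: 45.1
gripper_force: 0.0
time_s: 13.32
ee_pos: [469.7, 95.4, 57.8]
ee_rot: [179.9, 0.0, 114.8]
force: [1.1, -0.6, 0.4]
gripper_width: 28.2
gripper_force: 0.0
time_s: 13.73
ee_pos: [468.9, 94.9, 57.4]
ee_rot: [180.0, 0.0, 114.7]
force: [-2.2, 0.4, 5.4]
gripper_width: 15.8
gripper_force: 25.0
(469, 94, 154, 114.8) call [np.float64(-0.0009), np.float64(-0.0003), np.float64(-0.0966)] yaw -0.001
(490, -368, 154, 114.8) call [np.float64(-0.1427), np.float64(-0.0582), np.float64(-0.0)] yaw -0.0
(490, -368, 154, 114.8) call [np.float64(-0.1427), np.float64(-0.0582), np.float64(-0.0)] yaw -0.0
(490, -368, 154, 114.8) call [np.float64(-0.1427), np.float64(-0.0582), np.float64(-0.0)] yaw -0.0
```

```bash

python3 -m crank '[{"grip":0.005,"x":0,"y":0,"z":-0.01,"yaw":0},{"grip":0.005,"x":0,"y":0,"z":-0.04,"yaw":0},{"grip":0.005,"x":0,"y":0,"z":-0.07,"yaw":0},{"grip":0.005,"x":0,"y":0,"z":-0.1,"yaw":0},{"grip":0.005,"x":0,"y":0,"z":-0.1,"yaw":0}]'
python3 -m crank '[{"grip":0.005,"x":-0.025,"y":-0.01,"z":0,"yaw":0},{"grip":0.005,"x":-0.055,"y":-0.022,"z":0,"yaw":0},{"grip":0.005,"x":-0.09,"y":-0.037,"z":0,"yaw":0},{"grip":0.005,"x":-0.125,"y":-0.051,"z":0,"yaw":0},{"grip":0.005,"x":-0.16,"y":-0.065,"z":0,"yaw":0}]'
python3 -m crank '[{"grip":0.005,"x":-0.035,"y":-0.014,"z":0,"yaw":0},{"grip":0.005,"x":-0.07,"y":-0.028,"z":0,"yaw":0},{"grip":0.005,"x":-0.105,"y":-0.043,"z":0,"yaw":0},{"grip":0.005,"x":-0.135,"y":-0.055,"z":0,"yaw":0},{"grip":0.005,"x":-0.16,"y":-0.065,"z":0,"yaw":0}]'
python3 -m crank '[{"grip":0.005,"x":-0.03,"y":-0.012,"z":0,"yaw":0},{"grip":0.005,"x":-0.06,"y":-0.025,"z":0,"yaw":0},{"grip":0.005,"x":-0.09,"y":-0.037,"z":0,"yaw":0},{"grip":0.005,"x":-0.108,"y":-0.044,"z":0,"yaw":0},{"grip":0.005,"x":-0.108,"y":-0.044,"z":0,"yaw":0}]'
python3 -m crank '[{"grip":0.005,"x":0,"y":0,"z":0.02,"yaw":0},{"grip":0.005,"x":0,"y":0,"z":0.04,"yaw":0},{"grip":0.005,"x":0,"y":0,"z":0.05,"yaw":0},{"grip":0.005,"x":0,"y":0,"z":0.05,"yaw":0},{"grip":0.005,"x":0,"y":0,"z":0.05,"yaw":0}]'
python3 - <<'E'
from plan import *
print(find('g',(581,-361)),tray(np.load('pics/now.npy'),'g'))
go((490,-369,64,114.8))
E
```

```text
time_s: 14.15
ee_pos: [472.5, 95.7, 162.0]
ee_rot: [179.4, 0.2, 114.7]
force: [2.3, -0.1, -1.7]
gripper_width: 16.2
gripper_force: 25.0
time_s: 14.57
ee_pos: [476.2, -78.9, 155.9]
ee_rot: [-180.0, -0.0, 114.8]
force: [0.6, 0.9, -1.6]
gripper_width: 15.9
gripper_force: 25.0
time_s: 14.98
ee_pos: [484.2, -252.4, 155.5]
ee_rot: [-180.0, -0.0, 114.7]
force: [1.4, -0.2, -1.8]
gripper_width: 15.7
gripper_force: 25.0
time_s: 15.4
ee_pos: [489.9, -370.6, 155.1]
ee_rot: [-180.0, 0.1, 114.6]
force: [0.3, -0.1, -2.0]
gripper_width: 16.0
gripper_force: 25.0
time_s: 15.82
ee_pos: [489.9, -365.9, 106.2]
ee_rot: [-180.0, -0.1, 114.8]
force: [0.9, -0.6, -1.7]
gripper_width: 15.8
gripper_force: 25.0
[(np.float64(76.07687804875798), array([ 504.9, -360.2]), np.float64(115.2), np.int32(66))] (array([ 531.71115621, -313.81468114]), np.float64(2.9009653265214865))
(490, -369, 64, 114.8) call [np.float64(-0.0022), np.float64(-0.0016), np.float64(0.0432)] yaw -0.0
```

```bash

python3 -m crank '[{"grip":0.005,"x":-0.001,"y":-0.001,"z":0.015,"yaw":0},{"grip":0.005,"x":-0.001,"y":-0.001,"z":0.03,"yaw":0},{"grip":0.005,"x":-0.001,"y":-0.001,"z":0.042,"yaw":0},{"grip":0.005,"x":-0.001,"y":-0.001,"z":0.043,"yaw":0},{"grip":0.005,"x":-0.001,"y":-0.001,"z":0.043,"yaw":0}]'
python3 -m crank '[{"grip":0.04,"x":0,"y":0,"z":0,"yaw":0},{"grip":0.04,"x":0,"y":0,"z":0,"yaw":0},{"grip":0.04,"x":0,"y":0,"z":0,"yaw":0},{"grip":0.04,"x":0,"y":0,"z":-0.02,"yaw":0},{"grip":0.04,"x":0,"y":0,"z":-0.04,"yaw":0}]'
python3 -m crank '[{"grip":0.045,"x":0,"y":0,"z":-0.03,"yaw":0},{"grip":0.045,"x":0,"y":0,"z":-0.05,"yaw":0},{"grip":0.045,"x":0,"y":0,"z":-0.05,"yaw":0},{"grip":0.045,"x":0,"y":0,"z":-0.05,"yaw":0},{"grip":0.045,"x":0,"y":0,"z":-0.05,"yaw":0}]'
python3 - <<'E'
from plan import *
b=find('y',(466,-23));print(b)
x,y=b[0][1];go((x+.5,y-1,110,b[0][2]),(x,y-1,53,b[0][2]))
E
```

```text
time_s: 16.28
ee_pos: [490.1, -368.0, 64.7]
ee_rot: [180.0, 0.0, 114.8]
force: [0.8, -0.2, -1.8]
gripper_width: 15.8
gripper_force: 25.0
time_s: 16.7
ee_pos: [489.1, -367.4, 104.0]
ee_rot: [-179.9, -0.1, 114.8]
force: [1.4, -0.4, 0.6]
gripper_width: 39.9
gripper_force: 0.0
time_s: 17.12
ee_pos: [489.1, -367.5, 153.4]
ee_rot: [-180.0, -0.1, 114.8]
force: [-0.3, 0.2, 0.1]
gripper_width: 45.0
gripper_force: 0.0
[(np.float64(0.49490263817587204), array([466.2, -22.6]), np.float64(72.0), np.int32(72)), (np.float64(114.36244967499434), array([580.4, -23. ]), np.float64(43.900000000000006), np.int32(73))]
(np.float64(466.7), np.float64(-23.6), 110, np.float64(72.0)) call [np.float64(0.1607), np.float64(0.0619), np.float64(0.0214)] yaw 0.373
(np.float64(466.7), np.float64(-23.6), 110, np.float64(72.0)) call [np.float64(0.1722), np.float64(-0.001), np.float64(0.0214)] yaw 0.373
(np.float64(466.2), np.float64(-23.6), 53, np.float64(72.0)) call [np.float64(-0.0002), np.float64(-0.0005), np.float64(0.057)] yaw -0.0
```

```bash

python3 -m crank '[{"grip":0.045,"x":0.035,"y":0.013,"z":0.005,"yaw":0.09},{"grip":0.045,"x":0.07,"y":0.026,"z":0.01,"yaw":0.18},{"grip":0.045,"x":0.105,"y":0.04,"z":0.015,"yaw":0.27},{"grip":0.045,"x":0.14,"y":0.053,"z":0.02,"yaw":0.373},{"grip":0.045,"x":0.161,"y":0.062,"z":0.02,"yaw":0.373}]'
python3 -m crank '[{"grip":0.045,"x":0.04,"y":0,"z":0.005,"yaw":0.1},{"grip":0.045,"x":0.08,"y":-0.001,"z":0.01,"yaw":0.2},{"grip":0.045,"x":0.12,"y":-0.001,"z":0.02,"yaw":0.3},{"grip":0.045,"x":0.155,"y":-0.001,"z":0.02,"yaw":0.373},{"grip":0.045,"x":0.172,"y":-0.001,"z":0.02,"yaw":0.373}]'
python3 -m crank '[{"grip":0.045,"x":0,"y":0,"z":0,"yaw":0},{"grip":0.045,"x":0,"y":0,"z":0,"yaw":0},{"grip":0.045,"x":0,"y":0,"z":0.02,"yaw":0},{"grip":0.045,"x":0,"y":0,"z":0.04,"yaw":0},{"grip":0.045,"x":0,"y":0,"z":0.058,"yaw":0}]'
python3 -m crank '[{"grip":0.045,"x":0,"y":0,"z":0,"yaw":0},{"grip":0.045,"x":0,"y":0,"z":0,"yaw":0},{"grip":0.005,"x":0,"y":0,"z":0,"yaw":0},{"grip":0.005,"x":0,"y":0,"z":0,"yaw":0},{"grip":0.005,"x":0,"y":0,"z":0,"yaw":0}]' 25
python3 -m crank '[{"grip":0.005,"x":0,"y":0,"z":0,"yaw":0},{"grip":0.005,"x":0,"y":0,"z":0,"yaw":0},{"grip":0.005,"x":0,"y":0,"z":0,"yaw":0},{"grip":0.005,"x":0,"y":0,"z":0,"yaw":0},{"grip":0.005,"x":0,"y":0,"z":0,"yaw":0}]' 25
python3 - <<'E'
from plan import *
go((487.5,359,state()['ee_pos'][2],72))
E
```

```text
time_s: 17.58
ee_pos: [475.8, -192.0, 131.5]
ee_rot: [-179.7, -0.2, 93.2]
force: [-0.6, -0.1, 0.1]
gripper_width: 44.8
gripper_force: 0.0
time_s: 18.0
ee_pos: [465.1, -20.7, 112.2]
ee_rot: [-179.7, 0.0, 72.0]
force: [0.3, -0.4, -0.3]
gripper_width: 45.2
gripper_force: 0.0
time_s: 18.42
ee_pos: [467.4, -25.4, 54.9]
ee_rot: [180.0, 0.0, 71.9]
force: [-0.7, -0.3, 0.9]
gripper_width: 45.0
gripper_force: 0.0
time_s: 18.83
ee_pos: [468.2, -24.4, 56.9]
ee_rot: [179.9, -0.0, 72.0]
force: [-1.0, 0.4, 0.5]
gripper_width: 27.8
gripper_force: 0.0
time_s: 19.25
ee_pos: [467.7, -24.0, 56.5]
ee_rot: [179.9, -0.0, 72.0]
force: [-0.8, 0.4, 5.5]
gripper_width: 15.7
gripper_force: 25.0
(487.5, 359, np.float64(56.50998078037506), 72) call [np.float64(0.1235), np.float64(-0.0331), np.float64(-0.0)] yaw 0.0
(487.5, 359, np.float64(56.50998078037506), 72) call [np.float64(0.1235), np.float64(-0.0331), np.float64(-0.0)] yaw 0.0
(487.5, 359, np.float64(56.50998078037506), 72) call [np.float64(0.1235), np.float64(-0.0332), np.float64(-0.0)] yaw 0.0
```

```bash

python3 -m crank '[{"grip":0.005,"x":0,"y":0,"z":-0.01,"yaw":0},{"grip":0.005,"x":0,"y":0,"z":-0.04,"yaw":0},{"grip":0.005,"x":0,"y":0,"z":-0.07,"yaw":0},{"grip":0.005,"x":0,"y":0,"z":-0.1,"yaw":0},{"grip":0.005,"x":0,"y":0,"z":-0.1,"yaw":0}]'
python3 -m crank '[{"grip":0.005,"x":0.02,"y":-0.006,"z":0,"yaw":0},{"grip":0.005,"x":0.05,"y":-0.014,"z":0,"yaw":0},{"grip":0.005,"x":0.08,"y":-0.022,"z":0,"yaw":0},{"grip":0.005,"x":0.11,"y":-0.03,"z":0,"yaw":0},{"grip":0.005,"x":0.14,"y":-0.038,"z":0,"yaw":0}]'
python3 -m crank '[{"grip":0.005,"x":0.03,"y":-0.008,"z":0,"yaw":0},{"grip":0.005,"x":0.06,"y":-0.016,"z":0,"yaw":0},{"grip":0.005,"x":0.09,"y":-0.024,"z":0,"yaw":0},{"grip":0.005,"x":0.12,"y":-0.032,"z":0,"yaw":0},{"grip":0.005,"x":0.14,"y":-0.038,"z":0,"yaw":0}]'
python3 -m crank '[{"grip":0.005,"x":0.03,"y":-0.007,"z":0,"yaw":0},{"grip":0.005,"x":0.06,"y":-0.015,"z":0,"yaw":0},{"grip":0.005,"x":0.08,"y":-0.02,"z":0,"yaw":0},{"grip":0.005,"x":0.09,"y":-0.023,"z":0,"yaw":0},{"grip":0.005,"x":0.09,"y":-0.023,"z":0,"yaw":0}]'
python3 -m crank '[{"grip":0.005,"x":0,"y":0,"z":0.02,"yaw":0},{"grip":0.005,"x":0,"y":0,"z":0.04,"yaw":0},{"grip":0.005,"x":0,"y":0,"z":0.05,"yaw":0},{"grip":0.005,"x":0,"y":0,"z":0.05,"yaw":0},{"grip":0.005,"x":0,"y":0,"z":0.05,"yaw":0}]'
python3 - <<'E'
from plan import *
go((487.5,359,63,72))
E
```

```text
time_s: 19.67
ee_pos: [470.8, -24.2, 160.9]
ee_rot: [179.4, -0.2, 72.0]
force: [1.0, -0.8, -0.0]
gripper_width: 16.1
gripper_force: 25.0
time_s: 20.08
ee_pos: [473.6, 122.0, 154.8]
ee_rot: [-179.9, 0.1, 72.0]
force: [0.2, -0.5, -1.3]
gripper_width: 15.9
gripper_force: 25.0
time_s: 20.5
ee_pos: [481.0, 268.2, 154.5]
ee_rot: [-179.9, 0.0, 72.1]
force: [0.6, -0.4, -2.0]
gripper_width: 15.8
gripper_force: 25.0
time_s: 20.92
ee_pos: [486.9, 360.0, 154.5]
ee_rot: [-179.9, 0.1, 72.1]
force: [0.0, -0.3, -1.9]
gripper_width: 15.8
gripper_force: 25.0
time_s: 21.33
ee_pos: [487.4, 357.3, 105.7]
ee_rot: [-180.0, 0.1, 72.0]
force: [0.5, 1.0, -1.5]
gripper_width: 15.8
gripper_force: 25.0
(487.5, 359, 63, 72) call [np.float64(0.0016), np.float64(-0.0004), np.float64(0.0427)] yaw -0.001
```

```bash

python3 -m crank '[{"grip":0.005,"x":0.001,"y":0,"z":0.015,"yaw":0},{"grip":0.005,"x":0.001,"y":0,"z":0.03,"yaw":0},{"grip":0.005,"x":0.001,"y":0,"z":0.042,"yaw":0},{"grip":0.005,"x":0.001,"y":0,"z":0.043,"yaw":0},{"grip":0.005,"x":0.001,"y":0,"z":0.043,"yaw":0}]'
python3 -m crank '[{"grip":0.04,"x":0,"y":0,"z":0,"yaw":0},{"grip":0.04,"x":0,"y":0,"z":0,"yaw":0},{"grip":0.04,"x":0,"y":0,"z":0,"yaw":0},{"grip":0.04,"x":0,"y":0,"z":-0.02,"yaw":0},{"grip":0.04,"x":0,"y":0,"z":-0.04,"yaw":0}]'
python3 -m crank '[{"grip":0.045,"x":0,"y":0,"z":-0.03,"yaw":0},{"grip":0.045,"x":0,"y":0,"z":-0.05,"yaw":0},{"grip":0.045,"x":0,"y":0,"z":-0.05,"yaw":0},{"grip":0.045,"x":0,"y":0,"z":-0.05,"yaw":0},{"grip":0.045,"x":0,"y":0,"z":-0.05,"yaw":0}]'
python3 - <<'E'
from plan import *
b=find('r',(586,96));print(b)
x,y=b[0][1];go((x+.5,y-1,110,b[0][2]),(x,y-1,52.5,b[0][2]))
E
```

```text
time_s: 21.75
ee_pos: [488.3, 359.3, 63.8]
ee_rot: [180.0, -0.0, 72.0]
force: [0.3, -0.1, -1.8]
gripper_width: 16.1
gripper_force: 25.0
time_s: 22.17
ee_pos: [487.2, 359.0, 103.0]
ee_rot: [-179.9, 0.1, 72.0]
force: [-0.1, -0.1, -0.4]
gripper_width: 39.7
gripper_force: 0.0
time_s: 22.58
ee_pos: [487.3, 359.0, 152.5]
ee_rot: [-180.0, 0.0, 72.0]
force: [1.1, -1.0, -0.6]
gripper_width: 45.5
gripper_force: 0.0
[(np.float64(0.22791872757716253), array([585.8,  96.1]), np.float64(52.3), np.int32(71)), (np.float64(167.47390277413024), array([753.5,  95.6]), np.float64(168.4), np.int32(63))]
(np.float64(586.3), np.float64(95.1), 110, np.float64(52.3)) call [np.float64(-0.1101), np.float64(0.0879), np.float64(0.0209)] yaw 0.172
(np.float64(586.3), np.float64(95.1), 110, np.float64(52.3)) call [np.float64(-0.0934), np.float64(0.1055), np.float64(0.0209)] yaw 0.172
(np.float64(585.8), np.float64(95.1), 52.5, np.float64(52.3)) call [np.float64(-0.0003), np.float64(-0.0004), np.float64(0.0575)] yaw -0.0
```

```bash

python3 -m crank '[{"grip":0.045,"x":-0.025,"y":0.02,"z":0.005,"yaw":0.05},{"grip":0.045,"x":-0.05,"y":0.04,"z":0.01,"yaw":0.1},{"grip":0.045,"x":-0.075,"y":0.06,"z":0.015,"yaw":0.15},{"grip":0.045,"x":-0.1,"y":0.08,"z":0.021,"yaw":0.172},{"grip":0.045,"x":-0.11,"y":0.088,"z":0.021,"yaw":0.172}]'
python3 -m crank '[{"grip":0.045,"x":-0.025,"y":0.027,"z":0.005,"yaw":0.05},{"grip":0.045,"x":-0.05,"y":0.055,"z":0.01,"yaw":0.1},{"grip":0.045,"x":-0.075,"y":0.083,"z":0.015,"yaw":0.15},{"grip":0.045,"x":-0.093,"y":0.105,"z":0.021,"yaw":0.172},{"grip":0.045,"x":-0.093,"y":0.105,"z":0.021,"yaw":0.172}]'
python3 -m crank '[{"grip":0.045,"x":0,"y":0,"z":0,"yaw":0},{"grip":0.045,"x":0,"y":0,"z":0,"yaw":0},{"grip":0.045,"x":0,"y":0,"z":0.02,"yaw":0},{"grip":0.045,"x":0,"y":0,"z":0.04,"yaw":0},{"grip":0.045,"x":0,"y":0,"z":0.058,"yaw":0}]'
python3 -m crank '[{"grip":0.045,"x":0,"y":0,"z":0,"yaw":0},{"grip":0.045,"x":0,"y":0,"z":0,"yaw":0},{"grip":0.005,"x":0,"y":0,"z":0,"yaw":0},{"grip":0.005,"x":0,"y":0,"z":0,"yaw":0},{"grip":0.005,"x":0,"y":0,"z":0,"yaw":0}]' 25
python3 -m crank '[{"grip":0.005,"x":0,"y":0,"z":0,"yaw":0},{"grip":0.005,"x":0,"y":0,"z":0,"yaw":0},{"grip":0.005,"x":0,"y":0,"z":0,"yaw":0},{"grip":0.005,"x":0,"y":0,"z":0,"yaw":0},{"grip":0.005,"x":0,"y":0,"z":0,"yaw":0}]' 25
python3 - <<'E'
from plan import *
go((587,275.3,state()['ee_pos'][2],52.3))
E
```

```text
time_s: 23.05
ee_pos: [536.9, 223.7, 129.3]
ee_rot: [-179.9, 0.3, 62.0]
force: [-0.1, 0.2, 0.1]
gripper_width: 44.9
gripper_force: 0.0
time_s: 23.47
ee_pos: [587.6, 92.0, 108.9]
ee_rot: [-180.0, 0.2, 52.0]
force: [-0.6, -0.4, -0.4]
gripper_width: 44.7
gripper_force: 0.0
time_s: 23.88
ee_pos: [586.4, 98.1, 52.5]
ee_rot: [-180.0, -0.0, 52.4]
force: [0.0, 0.1, -0.1]
gripper_width: 45.2
gripper_force: 0.0
time_s: 24.3
ee_pos: [586.9, 96.9, 53.3]
ee_rot: [180.0, -0.0, 52.3]
force: [-0.5, 0.3, 0.2]
gripper_width: 27.7
gripper_force: 0.0
time_s: 24.72
ee_pos: [587.1, 96.3, 53.2]
ee_rot: [180.0, -0.0, 52.3]
force: [-0.3, -0.6, 3.2]
gripper_width: 16.0
gripper_force: 25.0
(587, 275.3, np.float64(53.234188167774), 52.3) call [np.float64(0.1415), np.float64(-0.1096), np.float64(-0.0)] yaw -0.0
```

```bash

python3 -m crank '[{"grip":0.005,"x":0,"y":0,"z":-0.01,"yaw":0},{"grip":0.005,"x":0,"y":0,"z":-0.04,"yaw":0},{"grip":0.005,"x":0,"y":0,"z":-0.07,"yaw":0},{"grip":0.005,"x":0,"y":0,"z":-0.1,"yaw":0},{"grip":0.005,"x":0,"y":0,"z":-0.1,"yaw":0}]'
python3 -m crank '[{"grip":0.005,"x":0.02,"y":-0.015,"z":0,"yaw":0},{"grip":0.005,"x":0.045,"y":-0.035,"z":0,"yaw":0},{"grip":0.005,"x":0.07,"y":-0.054,"z":0,"yaw":0},{"grip":0.005,"x":0.095,"y":-0.074,"z":0,"yaw":0},{"grip":0.005,"x":0.115,"y":-0.089,"z":0,"yaw":0}]'
python3 -m crank '[{"grip":0.005,"x":0.015,"y":-0.012,"z":0,"yaw":0},{"grip":0.005,"x":0.0265,"y":-0.0206,"z":0,"yaw":0},{"grip":0.005,"x":0.0265,"y":-0.0206,"z":0.0,"yaw":0},{"grip":0.005,"x":0.0265,"y":-0.0206,"z":0.025,"yaw":0},{"grip":0.005,"x":0.0265,"y":-0.0206,"z":0.05,"yaw":0}]'
python3 -m crank '[{"grip":0.005,"x":0,"y":0,"z":0,"yaw":0},{"grip":0.005,"x":0,"y":0,"z":0,"yaw":0},{"grip":0.005,"x":0,"y":0,"z":0,"yaw":0},{"grip":0.005,"x":0,"y":0,"z":0,"yaw":0},{"grip":0.005,"x":0,"y":0,"z":0,"yaw":0}]'
python3 - <<'E'
from plan import *
go((587,275.3,60,52.3))
E
```

```text
time_s: 25.13
ee_pos: [590.4, 96.8, 159.7]
ee_rot: [179.5, -0.5, 52.3]
force: [1.1, 0.4, -0.6]
gripper_width: 15.7
gripper_force: 25.0
time_s: 25.55
ee_pos: [586.0, 243.7, 152.5]
ee_rot: [-179.9, 0.0, 52.3]
force: [1.7, -0.1, -0.6]
gripper_width: 16.0
gripper_force: 25.0
time_s: 25.97
ee_pos: [587.8, 275.0, 103.9]
ee_rot: [179.9, -0.2, 52.3]
force: [0.6, -0.1, -1.7]
gripper_width: 15.7
gripper_force: 25.0
time_s: 26.38
ee_pos: [587.7, 275.3, 104.7]
ee_rot: [179.9, -0.2, 52.3]
force: [0.4, -0.5, -1.5]
gripper_width: 15.8
gripper_force: 25.0
(587, 275.3, 60, 52.3) call [np.float64(-0.0005), np.float64(-0.0005), np.float64(0.0447)] yaw -0.0
```

```bash

python3 -m crank '[{"grip":0.005,"x":0,"y":0,"z":0.015,"yaw":0},{"grip":0.005,"x":0,"y":0,"z":0.03,"yaw":0},{"grip":0.005,"x":0,"y":0,"z":0.042,"yaw":0},{"grip":0.005,"x":0,"y":0,"z":0.044,"yaw":0},{"grip":0.005,"x":0,"y":0,"z":0.044,"yaw":0}]'
python3 -m crank '[{"grip":0.04,"x":0,"y":0,"z":0,"yaw":0},{"grip":0.04,"x":0,"y":0,"z":0,"yaw":0},{"grip":0.04,"x":0,"y":0,"z":0,"yaw":0},{"grip":0.04,"x":0,"y":0,"z":-0.02,"yaw":0},{"grip":0.04,"x":0,"y":0,"z":-0.04,"yaw":0}]'
python3 -m crank '[{"grip":0.045,"x":0,"y":0,"z":-0.03,"yaw":0},{"grip":0.045,"x":0,"y":0,"z":-0.05,"yaw":0},{"grip":0.045,"x":0,"y":0,"z":-0.05,"yaw":0},{"grip":0.045,"x":0,"y":0,"z":-0.05,"yaw":0},{"grip":0.045,"x":0,"y":0,"z":-0.05,"yaw":0}]'
python3 - <<'E'
from plan import *
b=find('y',(580,-23));print(b)
x,y=b[0][1];go((x+.5,y-1,110,b[0][2]),(x,y-1,52.5,b[0][2]))
E
```

```text
time_s: 26.8
ee_pos: [586.9, 275.3, 59.2]
ee_rot: [180.0, -0.0, 52.3]
force: [-0.5, -0.2, -1.4]
gripper_width: 16.2
gripper_force: 25.0
time_s: 27.22
ee_pos: [585.9, 275.0, 98.5]
ee_rot: [-179.9, 0.1, 52.3]
force: [1.1, -0.2, 1.2]
gripper_width: 39.9
gripper_force: 0.0
time_s: 27.63
ee_pos: [586.1, 275.0, 148.3]
ee_rot: [-180.0, 0.1, 52.3]
force: [-0.5, -0.1, -0.6]
gripper_width: 45.1
gripper_force: 0.0
[(np.float64(23.273276455735516), array([563.6,  -6.5]), np.float64(43.69999999999999), np.int32(37))]
(np.float64(564.1), np.float64(-7.5), 110, np.float64(43.69999999999999)) call [np.float64(-0.1184), np.float64(0.0777), np.float64(0.0188)] yaw 0.075
(np.float64(564.1), np.float64(-7.5), 110, np.float64(43.69999999999999)) call [np.float64(-0.1122), np.float64(0.0864), np.float64(0.0188)] yaw 0.075
(np.float64(563.6), np.float64(-7.5), 52.5, np.float64(43.69999999999999)) call [np.float64(-0.0004), np.float64(-0.0003), np.float64(0.0575)] yaw -0.0
```

View pics/now.png

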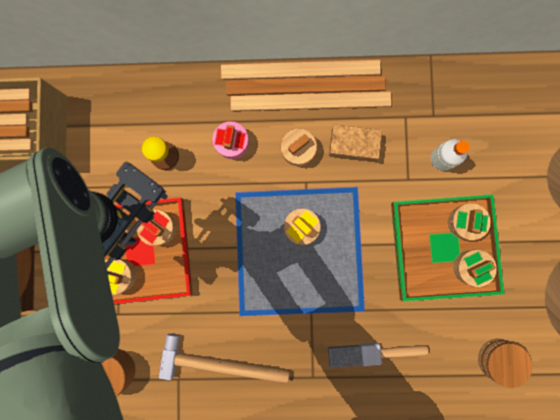

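```bash
python3 - <<'E'
from seg import *
for o in comps(np.load('pics/now.npy'),'y',100): print(o[0],o[1],o[2].tolist())
E
```

```text
[152.7 147.8] 360 [[142.10000610351562, 137.10000610351562], [163.10000610351562, 137.10000610351562], [163.10000610351562, 158.60000610351562], [142.10000610351562, 158.60000610351562]]
[309.  218.2] 116 [[300.3999938964844, 215.6999969482422], [305.8999938964844, 209.89999389648438], [317.5, 221.10000610351562], [312.0, 226.8000030517578]]
[302.  225.6] 83 [[294.3999938964844, 221.60000610351562], [298.0, 218.0], [309.6000061035156, 229.60000610351562], [306.0, 233.3000030517578]]
[297.8 232.2] 33 [[289.79998779296875, 227.3000030517578], [292.5, 224.8000030517578], [303.29998779296875, 236.10000610351562], [300.6000061035156, 238.60000610351562]]
[292.8 234.1] 37 [[287.0, 231.0], [290.5, 227.5], [300.6000061035156, 237.60000610351562], [297.1000061035156, 241.10000610351562]]
[116.2 267. ] 123 [[107.0, 268.70001220703125], [109.9000015258789, 260.0], [124.30000305175781, 264.79998779296875], [121.4000015258789, 273.5]]
[112.4 283.8] 95 [[107.5, 275.20001220703125], [115.19999694824219, 273.70001220703125], [118.80000305175781, 291.79998779296875], [111.0999984741211, 293.29998779296875]]
```

```bash
python3 - <<'E'
from plan import *
go((580.9,-24,110,44))
T=camera_model('top');im=np.load('pics/now.npy')
for o in comps(im,'b',200): print(o[0],o[1],o[2].tolist())
h=cv2.cvtColor(im,cv2.COLOR_RGB2HSV).astype(int);m=((h[...,0]>98)&(h[...,0]<125)&(h[...,1]>110)).astype(np.uint8);m[:,:225]=0;m[:,375:]=0;m[:180]=0
r=cv2.minAreaRect(cv2.findNonZero(m));q=np.array([onz(T,u,1)[:2] for u in cv2.boxPoints(r)]);print(q.round(1).tolist(),q.mean(0))
E
```

```text
(580.9, -24, 110, 44) call [np.float64(-0.1198), np.float64(0.0894), np.float64(0.0188)] yaw 0.072
(580.9, -24, 110, 44) call [np.float64(-0.113), np.float64(0.0979), np.float64(0.0188)] yaw 0.072
[299.5 253.5] 1718 [[234.89999389648438, 192.5], [358.29998779296875, 187.39999389648438], [363.3999938964844, 310.0], [240.0, 315.1000061035156]]
[[657.4, 116.5], [662.6, -145.7], [404.8, -148.3], [398.0, 108.7]] [530.69851766 -17.1771097 ]
```

```bash

python3 -m crank '[{"grip":0.045,"x":-0.03,"y":0.022,"z":0.005,"yaw":0.02},{"grip":0.045,"x":-0.06,"y":0.045,"z":0.01,"yaw":0.04},{"grip":0.045,"x":-0.09,"y":0.067,"z":0.015,"yaw":0.06},{"grip":0.045,"x":-0.12,"y":0.089,"z":0.019,"yaw":0.072},{"grip":0.045,"x":-0.12,"y":0.089,"z":0.019,"yaw":0.072}]'
python3 -m crank '[{"grip":0.045,"x":-0.03,"y":0.026,"z":0.005,"yaw":0.03},{"grip":0.045,"x":-0.06,"y":0.052,"z":0.01,"yaw":0.05},{"grip":0.045,"x":-0.09,"y":0.078,"z":0.015,"yaw":0.072},{"grip":0.045,"x":-0.113,"y":0.098,"z":0.019,"yaw":0.072},{"grip":0.045,"x":-0.113,"y":0.098,"z":0.019,"yaw":0.072}]'
python3 -m crank '[{"grip":0.045,"x":0,"y":0,"z":0,"yaw":0},{"grip":0.045,"x":0,"y":0,"z":0,"yaw":0},{"grip":0.045,"x":0,"y":0,"z":0.02,"yaw":0},{"grip":0.045,"x":0,"y":0,"z":0.04,"yaw":0},{"grip":0.045,"x":0,"y":0,"z":0.057,"yaw":0}]'
python3 -m crank '[{"grip":0.045,"x":0,"y":0,"z":0,"yaw":0},{"grip":0.045,"x":0,"y":0,"z":0,"yaw":0},{"grip":0.005,"x":0,"y":0,"z":0,"yaw":0},{"grip":0.005,"x":0,"y":0,"z":0,"yaw":0},{"grip":0.005,"x":0,"y":0,"z":0,"yaw":0}]' 25
python3 -m crank '[{"grip":0.005,"x":0,"y":0,"z":0,"yaw":0},{"grip":0.005,"x":0,"y":0,"z":0,"yaw":0},{"grip":0.005,"x":0,"y":0,"z":0,"yaw":0},{"grip":0.005,"x":0,"y":0,"z":0,"yaw":0},{"grip":0.005,"x":0,"y":0,"z":0,"yaw":0}]' 25
python3 - <<'E'
from plan import *
go((495.3,267.5,state()['ee_pos'][2],44))
E
```

```text
time_s: 28.1
ee_pos: [581.6, 119.9, 127.4]
ee_rot: [-179.9, 0.4, 47.9]
force: [0.3, -0.1, 0.0]
gripper_width: 45.0
gripper_force: 0.0
time_s: 28.52
ee_pos: [580.0, -28.3, 108.8]
ee_rot: [-179.9, 0.2, 43.8]
force: [0.0, -0.2, -0.4]
gripper_width: 44.6
gripper_force: 0.0
time_s: 28.93
ee_pos: [581.3, -21.8, 53.0]
ee_rot: [-180.0, -0.0, 44.2]
force: [0.2, 0.7, -0.5]
gripper_width: 44.9
gripper_force: 0.0
time_s: 29.35
ee_pos: [581.9, -23.3, 54.8]
ee_rot: [179.9, -0.1, 44.1]
force: [-0.1, -0.3, -0.2]
gripper_width: 27.7
gripper_force: 0.0
time_s: 29.77
ee_pos: [581.8, -23.8, 54.5]
ee_rot: [180.0, -0.0, 44.0]
force: [0.2, 0.0, 4.8]
gripper_width: 16.0
gripper_force: 25.0
(495.3, 267.5, np.float64(54.4675017464671), 44) call [np.float64(0.0702), np.float64(-0.1347), np.float64(-0.0)] yaw 0.0
(495.3, 267.5, np.float64(54.4675017464671), 44) call [np.float64(0.0701), np.float64(-0.1348), np.float64(-0.0)] yaw 0.0
```

Totals: x 0.1403, y −0.2695.

```bash

python3 -m crank '[{"grip":0.005,"x":0,"y":0,"z":-0.01,"yaw":0},{"grip":0.005,"x":0,"y":0,"z":-0.04,"yaw":0},{"grip":0.005,"x":0,"y":0,"z":-0.07,"yaw":0},{"grip":0.005,"x":0,"y":0,"z":-0.1,"yaw":0},{"grip":0.005,"x":0,"y":0,"z":-0.1,"yaw":0}]'
python3 -m crank '[{"grip":0.005,"x":0.012,"y":-0.023,"z":0,"yaw":0},{"grip":0.005,"x":0.028,"y":-0.054,"z":0,"yaw":0},{"grip":0.005,"x":0.044,"y":-0.085,"z":0,"yaw":0},{"grip":0.005,"x":0.06,"y":-0.115,"z":0,"yaw":0},{"grip":0.005,"x":0.075,"y":-0.144,"z":0,"yaw":0}]'
python3 -m crank '[{"grip":0.005,"x":0.015,"y":-0.029,"z":0,"yaw":0},{"grip":0.005,"x":0.031,"y":-0.06,"z":0,"yaw":0},{"grip":0.005,"x":0.047,"y":-0.09,"z":0,"yaw":0},{"grip":0.005,"x":0.06,"y":-0.115,"z":0,"yaw":0},{"grip":0.005,"x":0.0653,"y":-0.1255,"z":0,"yaw":0}]'
python3 -m crank '[{"grip":0.005,"x":0,"y":0,"z":0,"yaw":0},{"grip":0.005,"x":0,"y":0,"z":0.02,"yaw":0},{"grip":0.005,"x":0,"y":0,"z":0.05,"yaw":0},{"grip":0.005,"x":0,"y":0,"z":0.05,"yaw":0},{"grip":0.005,"x":0,"y":0,"z":0.05,"yaw":0}]'
python3 - <<'E'
from plan import *
go((495.3,267.5,60.8,44))
E
```

```text
time_s: 30.18
ee_pos: [584.8, -23.8, 160.4]
ee_rot: [179.5, -0.5, 44.0]
force: [0.9, 0.0, -1.5]
gripper_width: 15.7
gripper_force: 25.0
time_s: 30.6
ee_pos: [533.9, 133.3, 153.4]
ee_rot: [-179.9, 0.1, 44.0]
force: [0.3, 0.0, -2.7]
gripper_width: 15.7
gripper_force: 25.0
time_s: 31.02
ee_pos: [493.2, 270.6, 153.4]
ee_rot: [-179.9, 0.0, 44.2]
force: [-0.1, -0.2, -1.8]
gripper_width: 15.9
gripper_force: 25.0
time_s: 31.43
ee_pos: [494.0, 265.9, 102.7]
ee_rot: [-179.9, 0.3, 44.0]
force: [0.3, -0.1, -1.7]
gripper_width: 15.9
gripper_force: 25.0
(495.3, 267.5, 60.8, 44) call [np.float64(0.0021), np.float64(-0.0002), np.float64(0.0419)] yaw -0.0
```

```bash

python3 -m crank '[{"grip":0.005,"x":0.001,"y":0,"z":0.015,"yaw":0},{"grip":0.005,"x":0.001,"y":0,"z":0.03,"yaw":0},{"grip":0.005,"x":0.001,"y":0,"z":0.041,"yaw":0},{"grip":0.005,"x":0.001,"y":0,"z":0.042,"yaw":0},{"grip":0.005,"x":0.001,"y":0,"z":0.042,"yaw":0}]'
python3 -m crank '[{"grip":0.04,"x":0,"y":0,"z":0,"yaw":0},{"grip":0.04,"x":0,"y":0,"z":0,"yaw":0},{"grip":0.04,"x":0,"y":0,"z":0,"yaw":0},{"grip":0.04,"x":0,"y":0,"z":-0.02,"yaw":0},{"grip":0.04,"x":0,"y":0,"z":-0.04,"yaw":0}]'
python3 -m crank '[{"grip":0.045,"x":0,"y":0,"z":-0.03,"yaw":0},{"grip":0.045,"x":0,"y":0,"z":-0.05,"yaw":0},{"grip":0.045,"x":0,"y":0,"z":-0.05,"yaw":0},{"grip":0.045,"x":0,"y":0,"z":-0.05,"yaw":0},{"grip":0.045,"x":0,"y":0,"z":-0.05,"yaw":0}]'
python3 - <<'E'
from plan import *
im=save('top','t2');print(tray(im,'g'))
T=camera_model('top')
o=[o for o in comps(im,'g',200) if o[1]>500]
for k in o: print(k[0],k[1],k[2].tolist())
go((530,-120,150,94))
E
```

```text
time_s: 31.85
ee_pos: [495.9, 268.0, 62.3]
ee_rot: [180.0, 0.0, 44.0]
force: [0.5, -1.2, -1.8]
gripper_width: 16.1
gripper_force: 25.0
time_s: 32.27
ee_pos: [495.1, 268.1, 102.1]
ee_rot: [-180.0, 0.1, 44.1]
force: [0.4, -0.6, 1.0]
gripper_width: 39.6
gripper_force: 0.0
time_s: 32.68
ee_pos: [495.1, 268.0, 151.6]
ee_rot: [-180.0, 0.0, 44.0]
force: [-0.2, 0.4, -0.7]
gripper_width: 45.2
gripper_force: 0.0
(array([ 531.65462578, -316.61053681]), np.float64(3.111215590286534))
[446.1 249.6] 778 [[392.6000061035156, 202.1999969482422], [495.5, 194.3000030517578], [503.1000061035156, 293.29998779296875], [400.20001220703125, 301.20001220703125]]
[443.9 247.1] 695 [[429.6000061035156, 234.39999389648438], [457.3999938964844, 232.3000030517578], [459.5, 259.79998779296875], [431.70001220703125, 261.8999938964844]]
(530, -120, 150, 94) call [np.float64(-0.0815), np.float64(0.1011), np.float64(0.0003)] yaw -0.291
(530, -120, 150, 94) call [np.float64(-0.107), np.float64(0.0735), np.float64(0.0003)] yaw -0.291
(530, -120, 150, 94) call [np.float64(-0.1236), np.float64(0.0397), np.float64(0.0003)] yaw -0.291
```

```bash

python3 -m crank '[{"grip":0.09,"x":-0.02,"y":0.025,"z":0,"yaw":-0.08},{"grip":0.09,"x":-0.04,"y":0.05,"z":0,"yaw":-0.16},{"grip":0.09,"x":-0.06,"y":0.075,"z":0,"yaw":-0.24},{"grip":0.09,"x":-0.082,"y":0.101,"z":0,"yaw":-0.291},{"grip":0.09,"x":-0.082,"y":0.101,"z":0,"yaw":-0.291}]'
python3 -m crank '[{"grip":0.09,"x":-0.027,"y":0.018,"z":0,"yaw":-0.08},{"grip":0.09,"x":-0.054,"y":0.037,"z":0,"yaw":-0.16},{"grip":0.09,"x":-0.08,"y":0.055,"z":0,"yaw":-0.24},{"grip":0.09,"x":-0.107,"y":0.073,"z":0,"yaw":-0.291},{"grip":0.09,"x":-0.107,"y":0.073,"z":0,"yaw":-0.291}]'
python3 -m crank '[{"grip":0.09,"x":-0.03,"y":0.01,"z":0,"yaw":-0.08},{"grip":0.09,"x":-0.062,"y":0.02,"z":0,"yaw":-0.16},{"grip":0.09,"x":-0.093,"y":0.03,"z":0,"yaw":-0.24},{"grip":0.09,"x":-0.124,"y":0.04,"z":0,"yaw":-0.291},{"grip":0.09,"x":-0.124,"y":0.04,"z":0,"yaw":-0.291}]'
python3 - <<'E'
from plan import *
save('top','t3')
go((535,-248,110,93),(535,-248,26,93))
E
```

```text
time_s: 33.15
ee_pos: [505.9, 133.8, 150.5]
ee_rot: [-179.9, 0.3, 60.6]
force: [-0.2, -0.5, -0.5]
gripper_width: 75.2
gripper_force: 0.0
time_s: 33.57
ee_pos: [518.0, 5.6, 150.8]
ee_rot: [-179.9, 0.1, 77.2]
force: [-0.3, 0.3, 0.8]
gripper_width: 90.2
gripper_force: 0.0
time_s: 33.98
ee_pos: [530.7, -123.9, 150.9]
ee_rot: [-180.0, 0.1, 93.9]
force: [0.4, 0.3, -0.7]
gripper_width: 90.0
gripper_force: 0.0
(535, -248, 110, 93) call [np.float64(-0.1266), np.float64(-0.0036), np.float64(0.0408)] yaw 0.014
(535, -248, 26, 93) call [np.float64(0.0), np.float64(0.0), np.float64(0.084)] yaw -0.0
```

View pics/t3.png

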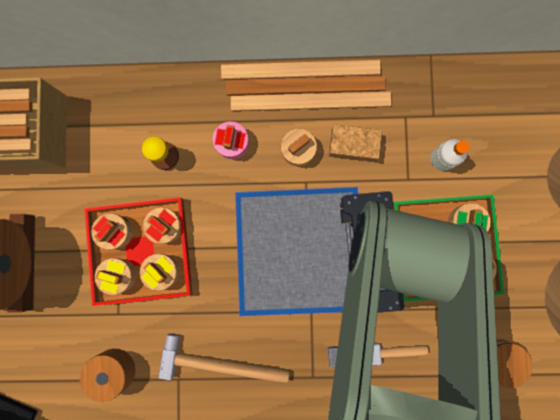

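```bash

python3 -m crank '[{"grip":0.09,"x":-0.03,"y":-0.002,"z":0.01,"yaw":0.01},{"grip":0.09,"x":-0.06,"y":-0.005,"z":0.02,"yaw":0.01},{"grip":0.09,"x":-0.09,"y":-0.008,"z":0.03,"yaw":0.01},{"grip":0.09,"x":-0.127,"y":-0.01,"z":0.04,"yaw":0.01},{"grip":0.09,"x":-0.127,"y":-0.01,"z":0.04,"yaw":0.01}]'
python3 -m crank '[{"grip":0.09,"x":0,"y":0,"z":0,"yaw":0},{"grip":0.09,"x":0,"y":0,"z":0.02,"yaw":0},{"grip":0.09,"x":0,"y":0,"z":0.05,"yaw":0},{"grip":0.09,"x":0,"y":0,"z":0.05,"yaw":0},{"grip":0.09,"x":0,"y":0,"z":0.05,"yaw":0}]'
python3 - <<'E'
from plan import *
go((529,-246,25,93.2))
save('scene','s3')
E
```

```text
time_s: 34.45
ee_pos: [528.7, -250.4, 109.2]
ee_rot: [-179.8, 0.0, 93.3]
force: [-0.0, -0.7, 0.4]
gripper_width: 90.3
gripper_force: 0.0
time_s: 34.87
ee_pos: [528.5, -245.1, 61.0]
ee_rot: [-179.8, -0.1, 93.6]
force: [-0.6, 0.1, 0.8]
gripper_width: 89.7
gripper_force: 0.0
(529, -246, 25, 93.2) call [np.float64(-0.001), np.float64(0.0005), np.float64(0.036)] yaw 0.006
```

View pics/s3.png

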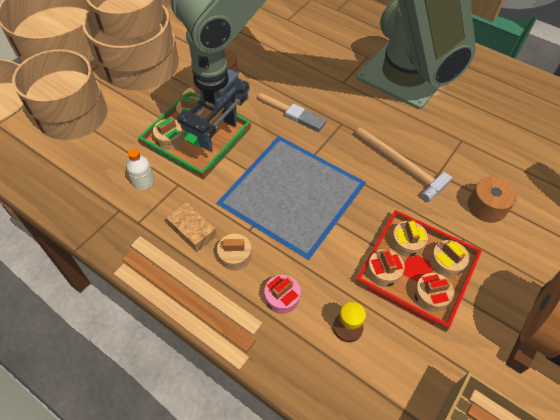

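```bash

python3 -m crank '[{"grip":0.09,"x":0,"y":0.001,"z":0.01,"yaw":0.005},{"grip":0.09,"x":0,"y":0.001,"z":0.025,"yaw":0.005},{"grip":0.09,"x":0,"y":0.001,"z":0.035,"yaw":0.005},{"grip":0.09,"x":0,"y":0.001,"z":0.035,"yaw":0.005},{"grip":0.09,"x":0,"y":0.001,"z":0.035,"yaw":0.005}]'
python3 -m crank '[{"grip":0.09,"x":0.002,"y":0,"z":0,"yaw":0},{"grip":0.09,"x":0.004,"y":0,"z":0,"yaw":0},{"grip":0.09,"x":0.006,"y":0,"z":0,"yaw":0},{"grip":0.09,"x":0.009,"y":0,"z":0,"yaw":0},{"grip":0.09,"x":0.012,"y":0,"z":0,"yaw":0}]'
python3 -m crank '[{"grip":0.09,"x":0.003,"y":0,"z":0,"yaw":0},{"grip":0.09,"x":0.006,"y":0,"z":0,"yaw":0},{"grip":0.09,"x":0.009,"y":0,"z":0,"yaw":0},{"grip":0.09,"x":0.013,"y":0,"z":0,"yaw":0},{"grip":0.09,"x":0.018,"y":0,"z":0,"yaw":0}]'
python3 - <<'E'
from plan import *
print(state()['ee_pos'],state()['ee_rot'])
im=save('top','t4')
for k in comps(im,'g',200): print(k[0],k[1],k[2].tolist())
E
```

```text
time_s: 35.33
ee_pos: [530.3, -247.2, 26.9]
ee_rot: [-180.0, -0.0, 93.2]
force: [1.3, -0.8, -0.7]
gripper_width: 89.6
gripper_force: 0.0
time_s: 35.75
ee_pos: [530.4, -237.1, 27.8]
ee_rot: [179.9, 0.2, 93.3]
force: [1.1, -6.3, -0.8]
gripper_width: 89.6
gripper_force: 2.9
time_s: 36.17
ee_pos: [529.6, -219.2, 27.8]
ee_rot: [179.9, 0.2, 93.3]
force: [0.0, -6.4, -0.0]
gripper_width: 90.1
gripper_force: 2.9
[ 529.55167728 -219.18426508   27.75737214] [179.85631678   0.21576839  93.26517436]
[466.4 204.2] 157 [[428.0, 199.89999389648438], [440.6000061035156, 175.1999969482422], [496.8999938964844, 203.89999389648438], [484.20001220703125, 228.6999969482422]]
[384.6 205.1] 17 [[380.8999938964844, 206.3000030517578], [385.3999938964844, 200.1999969482422], [388.70001220703125, 202.6999969482422], [384.20001220703125, 208.8000030517578]]
[450.9 214. ] 15 [[446.5, 215.0], [446.8999938964844, 212.1999969482422], [454.29998779296875, 213.39999389648438], [453.79998779296875, 216.1999969482422]]
[466. 217.] 38 [[463.0, 221.1999969482422], [463.3999938964844, 212.5], [468.70001220703125, 212.8000030517578], [468.29998779296875, 221.39999389648438]]
[472.3 219.8] 31 [[469.3999938964844, 223.8000030517578], [470.1000061035156, 216.0], [474.70001220703125, 216.39999389648438], [474.0, 224.1999969482422]]
[387.8 252.1] 145 [[382.8999938964844, 226.60000610351562], [387.20001220703125, 226.1999969482422], [392.0, 277.5], [387.70001220703125, 277.8999938964844]]
[459.5 294.9] 45 [[446.0, 295.20001220703125], [473.29998779296875, 292.8999938964844], [473.3999938964844, 294.70001220703125], [446.20001220703125, 296.8999938964844]]
```

```bash

python3 -m crank '[{"grip":0.09,"x":0.006,"y":0,"z":0,"yaw":0},{"grip":0.09,"x":0.013,"y":0.001,"z":0,"yaw":0},{"grip":0.09,"x":0.021,"y":0.001,"z":0,"yaw":0.003},{"grip":0.09,"x":0.03,"y":0.0015,"z":0,"yaw":0.004},{"grip":0.09,"x":0.039,"y":0.002,"z":0,"yaw":0.005}]'
python3 -m crank '[{"grip":0.09,"x":0.009,"y":0,"z":0,"yaw":0},{"grip":0.09,"x":0.018,"y":0.001,"z":0,"yaw":0.001},{"grip":0.09,"x":0.027,"y":0.001,"z":0,"yaw":0.003},{"grip":0.09,"x":0.036,"y":0.0015,"z":0,"yaw":0.004},{"grip":0.09,"x":0.045,"y":0.002,"z":0,"yaw":0.005}]'
python3 -m crank '[{"grip":0.09,"x":0.009,"y":0,"z":0,"yaw":0},{"grip":0.09,"x":0.018,"y":0.001,"z":0,"yaw":0.001},{"grip":0.09,"x":0.027,"y":0.001,"z":0,"yaw":0.003},{"grip":0.09,"x":0.036,"y":0.0015,"z":0,"yaw":0.004},{"grip":0.09,"x":0.045,"y":0.002,"z":0,"yaw":0.005}]'
python3 -m crank '[{"grip":0.09,"x":0.009,"y":0,"z":0,"yaw":0},{"grip":0.09,"x":0.018,"y":0.001,"z":0,"yaw":0.001},{"grip":0.09,"x":0.026,"y":0.001,"z":0,"yaw":0.003},{"grip":0.09,"x":0.033,"y":0.0015,"z":0,"yaw":0.004},{"grip":0.09,"x":0.037,"y":0.0015,"z":0,"yaw":0.005}]'
python3 - <<'E'
from plan import *
im=save('top','t5');save('scene','s5')
E
```

```text
time_s: 36.63
ee_pos: [529.4, -179.8, 27.8]
ee_rot: [179.8, 0.2, 93.0]
force: [0.3, -6.1, 0.6]
gripper_width: 90.1
gripper_force: 3.3
time_s: 37.05
ee_pos: [529.1, -134.5, 27.8]
ee_rot: [179.9, 0.2, 92.7]
force: [-0.0, -7.4, 1.1]
gripper_width: 89.3
gripper_force: 3.4
time_s: 37.47
ee_pos: [528.9, -89.4, 27.8]
ee_rot: [179.9, 0.2, 92.4]
force: [0.1, -6.4, 1.7]
gripper_width: 89.9
gripper_force: 3.5
time_s: 37.88
ee_pos: [528.8, -52.0, 27.7]
ee_rot: [179.9, 0.1, 92.2]
force: [0.5, -7.0, 0.6]
gripper_width: 90.2
gripper_force: 3.6
```

View pics/s5.png

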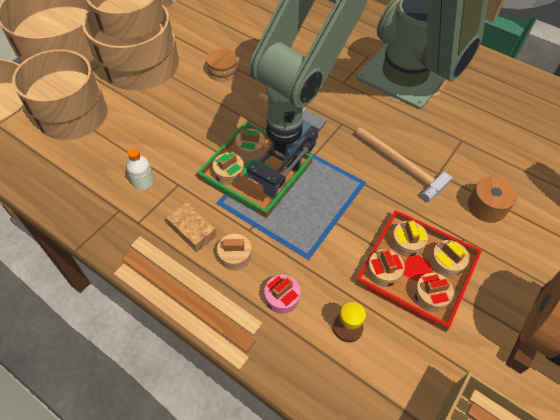

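```bash

python3 -m crank '[{"grip":0.09,"x":0.008,"y":0,"z":0,"yaw":0},{"grip":0.09,"x":0.016,"y":0.001,"z":0,"yaw":0.001},{"grip":0.09,"x":0.025,"y":0.001,"z":0,"yaw":0.003},{"grip":0.09,"x":0.034,"y":0.0015,"z":0,"yaw":0.004},{"grip":0.09,"x":0.043,"y":0.0017,"z":0,"yaw":0.004}]'
python3 -m crank '[{"grip":0.09,"x":0.009,"y":0,"z":0,"yaw":0},{"grip":0.09,"x":0.018,"y":0.001,"z":0,"yaw":0.001},{"grip":0.09,"x":0.026,"y":0.001,"z":0,"yaw":0.003},{"grip":0.09,"x":0.034,"y":0.001,"z":0,"yaw":0.004},{"grip":0.09,"x":0.041,"y":0.0015,"z":0,"yaw":0.004}]'
python3 -m crank '[{"grip":0.09,"x":0.007,"y":0,"z":0,"yaw":0},{"grip":0.09,"x":0.014,"y":0,"z":0,"yaw":0},{"grip":0.09,"x":0.02,"y":0.0005,"z":0,"yaw":0},{"grip":0.09,"x":0.025,"y":0.001,"z":0,"yaw":0},{"grip":0.09,"x":0.028,"y":0.001,"z":0,"yaw":0}]'
python3 -m crank '[{"grip":0.09,"x":0,"y":0,"z":0,"yaw":0},{"grip":0.09,"x":0,"y":0,"z":0,"yaw":0},{"grip":0.09,"x":-0.003,"y":0,"z":0,"yaw":0},{"grip":0.09,"x":-0.008,"y":0,"z":0,"yaw":0},{"grip":0.09,"x":-0.012,"y":0,"z":0,"yaw":0}]'
python3 -m crank '[{"grip":0.09,"x":0,"y":0,"z":0,"yaw":0},{"grip":0.09,"x":0,"y":0,"z":-0.02,"yaw":0},{"grip":0.09,"x":0,"y":0,"z":-0.05,"yaw":0},{"grip":0.09,"x":0,"y":0,"z":-0.085,"yaw":0},{"grip":0.09,"x":0,"y":0,"z":-0.12,"yaw":0}]'
python3 - <<'E'
from plan import *
go((350,300,200,93))
E
```

```text
time_s: 38.4
ee_pos: [528.8, -9.5, 27.7]
ee_rot: [179.9, 0.1, 91.9]
force: [1.6, -9.1, 2.5]
gripper_width: 90.1
gripper_force: 4.3
time_s: 38.82
ee_pos: [528.7, 31.6, 27.7]
ee_rot: [179.9, 0.1, 91.7]
force: [-0.7, -9.8, 4.1]
gripper_width: 89.9
gripper_force: 4.5
time_s: 39.23
ee_pos: [528.9, 59.7, 27.7]
ee_rot: [180.0, 0.1, 91.7]
force: [-0.5, -9.5, 4.3]
gripper_width: 90.0
gripper_force: 4.6
time_s: 39.65
ee_pos: [528.5, 48.7, 26.8]
ee_rot: [-180.0, -0.0, 91.6]
force: [0.8, -0.9, 0.1]
gripper_width: 90.4
gripper_force: 0.0
time_s: 40.07
ee_pos: [528.1, 48.9, 147.7]
ee_rot: [-179.9, -0.0, 91.6]
force: [0.5, -0.0, 0.5]
gripper_width: 89.9
gripper_force: 0.0
(350, 300, 200, 93) call [np.float64(0.128), np.float64(-0.0855), np.float64(-0.0262)] yaw -0.012
(350, 300, 200, 93) call [np.float64(0.129), np.float64(-0.0839), np.float64(-0.0262)] yaw -0.012
```

```bash

python3 -m crank '[{"grip":0.09,"x":0.026,"y":-0.017,"z":-0.01,"yaw":0},{"grip":0.09,"x":0.05,"y":-0.034,"z":-0.02,"yaw":0},{"grip":0.09,"x":0.077,"y":-0.05,"z":-0.03,"yaw":0},{"grip":0.09,"x":0.1,"y":-0.067,"z":-0.04,"yaw":0},{"grip":0.09,"x":0.128,"y":-0.085,"z":-0.05,"yaw":0}]'
python3 -m crank '[{"grip":0.09,"x":0.026,"y":-0.017,"z":0,"yaw":0},{"grip":0.09,"x":0.05,"y":-0.034,"z":0,"yaw":0},{"grip":0.09,"x":0.077,"y":-0.05,"z":0,"yaw":0},{"grip":0.09,"x":0.1,"y":-0.067,"z":0,"yaw":0},{"grip":0.09,"x":0.128,"y":-0.085,"z":0,"yaw":0}]'
python3 - <<'E'
from plan import *
im=save('top','t6');print(tray(im,'g'))
T=camera_model('top')
h=cv2.cvtColor(im,cv2.COLOR_RGB2HSV).astype(int);m=((h[...,0]>98)&(h[...,0]<125)&(h[...,1]>110)).astype(np.uint8);m[:,:225]=0;m[:,375:]=0;m[:180]=0
q=np.array([onz(T,u,1)[:2] for u in cv2.boxPoints(cv2.minAreaRect(cv2.findNonZero(m)))]);print(q.round(1).tolist(),q.mean(0))
E
```

```text
time_s: 40.48
ee_pos: [439.2, 174.9, 197.3]
ee_rot: [-180.0, -0.0, 91.5]
force: [0.4, -0.6, -1.0]
gripper_width: 89.8
gripper_force: 0.0
time_s: 40.9
ee_pos: [350.6, 300.5, 196.9]
ee_rot: [-180.0, 0.0, 91.6]
force: [-0.1, -0.6, 0.8]
gripper_width: 90.0
gripper_force: 0.0
(array([528.48893262, -15.896642  ]), np.float64(1.581611943599242))
[[658.2, 116.9], [662.0, -147.1], [404.9, -148.3], [399.4, 110.5]] [531.11269684 -16.97891093]
```

View pics/t6.png

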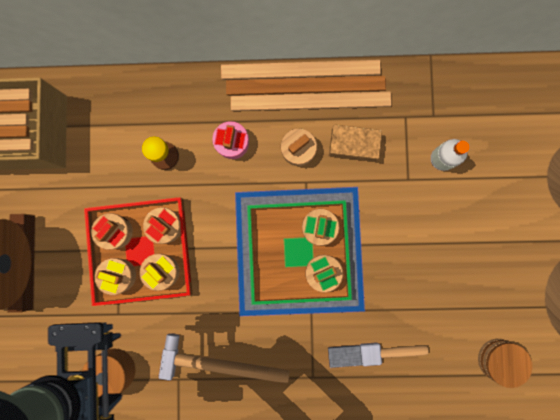

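The pass tray is centred and square on the mat with both green boxes in it. The red tray holds all four red and yellow boxes, and the bystanders have not moved.

```bash
python3 -c "
from workcell import *
print(job_done())"
```

```text
the job is handed in; nothing more can be done
None
```

The job is done and handed in at about 41 s: two green boxes are in the pass tray, which was slid centred and square onto the mat, and two red and two yellow boxes are in the reject tray.

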